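Slide the tall reagent bottle into the analyser's dock

TASK

Load the tall white reagent bottle with the blue cap: push it low down so that it slides upright over the bench, without lifting or tipping it, into the channel of the analyser's dock until it meets the rubber pad, and press it onto the pad for a second with about 10 N more than sliding it takes, never with more than 18 N on the pad. Then let go of the bottle, leaving it standing in the channel, and press the green load key fully down and release it. Leave the other things on the bench alone.

Things in the scene. Friction and masses are not known exactly. Their poses are not given: they have to be found in the camera images.
- bottle: tall white round bottle with a blue cap and a paper label, 66 mm diameter, 240 mm high, full, about 0.5 to 0.9 kg, standing loose on the bench in front of the dock; origin at the centre of its underside, z up its axis. Pushed within about 35 mm of the bench it slides, which takes 2 to 6.5 N; pushed high it topples.
- dock: white dock of the analyser, fixed. Origin on the bench, mid channel mouth; x into the channel (the loading direction, roughly away from the robot), y left, z up. Channel open on top, no floor (the bottle stays on the bench), x -5 to 120 mm between guides 45 mm high, inner faces y +-38, outer +-52 mm. Grey flared lips 30 mm high reach out to x -40 mm, y +-70 mm
- pad_middle (a point): fixed point at the dock's x 81, y 0, z 30 mm. Near it, across the channel's end, is a black rubber pad 60 mm wide, 12 to 48 mm high, sprung (about 4 N per mm, 12 mm travel). Its unloaded face is set anywhere from x 70 to 92 mm, differently each time, and is not reported: feel for it. The bottle's centre is at x 37 to 59 mm at first touch
- housing_top (a point): centre of the top of the low white analyser housing behind the channel: 130 mm deep (from the dock's x 120 mm), 300 mm wide (y -180 to 120 mm), 80 mm high, with a flat display on its top
- load_key (a joint): travel of the green load key: 0 up, 0.006 m fully down; its spring takes about 5 N to hold it fully down and brings it back up
- load_key_top (a point): centre of the top of the green round key, 32 mm diameter, pressed straight down; at the dock's x 35, y -115 mm, on a white shelf 45 mm high to the right of the channel (x 5 to 105, y -52 to -157 mm)
- tip_box: bystander: red box of pipette tips with a white top, 85 x 120 x 53 mm, to the left of the bottle; origin under its centre
- tube_rack: bystander: blue rack with capped tubes, 70 x 130 mm, 79 mm high, to the right of the bottle; origin under its centre
- amber_bottle: bystander: amber bottle with a black cap, 72 mm diameter, 150 mm high, to the left; origin under its centre
- sample_jar: bystander: clear jar with a yellow lid, 60 mm diameter, 75 mm high, to the left; origin under its centre
- beaker: bystander: clear beaker, 76 mm diameter, 90 mm high, far left; origin under its centre
- pipette: bystander: white hand pipette lying on the bench to the right, 240 mm long, about 26 mm high; origin on the bench under it
Things that resemble listed ones, but are neither listed nor needed, are in the scene too. What is shaped like the bottle but brown or red is not meant.

How it is judged:
By the outcome, as a careful person would: the job done as asked, in the order asked, and still so for the second after the job is handed in, with the robot touching nothing.
It also fails if it takes over 72 s, if anything falls off the work surface, if the arm or the gripper's body presses on something with over 40 N, if the wrist force passes 120 N, or if a joint passes its speed limit or range.

ROBOT

A 7-joint arm with a two-finger parallel gripper is mounted at the origin on the work surface. World frame = base frame: x ahead of the robot, y to its left, z up, the work surface at z = 0. Lengths are in m, angles in rad, forces in N, time in s.
With the tool pointing down it reaches from about 0.4 to 0.875 m from the base axis. Payload 19.3 kg.
Tool frame: the origin (TCP) lies at the very end of the fingers, on their centre line; the grasp point (between the pads) lies 19 mm behind it (bot.pinch_z is the distance from the TCP to the grasp point, in m); y points along the fingers, x is the direction in which the jaws open and shut, and the axes are right-handed (so a half turn about y gives the same grasp; the last joint's range is limited). The gripper opens to 85 mm and grips with 20 to 120 N. Pads are 22 mm wide; open, the fingers measure 114 mm over their backs; the gripper's body (76 mm by 85 mm) begins 54 mm behind the grasp point. The pads swing forward as they close: fully open they stand 13 mm farther back than shut.
Start: joints at [1.265, 0.521, -0.036, 1.599, 0.021, 1.021, -0.113], TCP at [0.146, -0.608, 0.231] pointing down, gripper open.
Joint ranges: [-2.91, 2.91], [-0.3, 2.13], [-1.5, 1.42], [0.17, 2.43], [-1.26, 4.41], [0.16, 1.93], [-2.52, 2.52]. Speed limits (rad/s): [1.89, 1.89, 2.39, 2.39, 3.01, 3.01, 3.01].

INTERFACE

Orientations are given as [roll, pitch, yaw] about the fixed x, y, z axes, in that order (R = Rz(yaw) Ry(pitch) Rx(roll)).
In Python, from workcell import bot gives the robot as it stands. The module is installed in compiled form; this text tells all that it offers.
- The arm moves only by the tool arm_command, never from a script. Its argument "moves" is a list of rows, each an object of numbers: "rx", "ry", "rz": the turn, a rotation vector about the tool's x, y, z in rad; "x", "y", "z": the shift along the tool's x, y, z in cm; "gripper": the opening, from -1 (shut) to 1 (fully open). In form: [{"rx": .., "ry": .., "rz": .., "x": .., "y": .., "z": .., "gripper": ..}, ...]. A call has 1 to 5 rows; each row is the pose to reach, as a shift and turn from the pose commanded when the call began, along the tool's axes at that moment; what a row does not reach only later rows make up. A row lasts 1/12 s, in which the tool goes at most 41.7 mm and 7.16 degrees, less where a joint would pass 70% of its speed; a pose out of reach is approached as far as the arm can. A call with a gripper value outside its range is refused whole. The fingers move at their own pace and stop on an object; "squeeze" is the grip in N (left out, the last holds). Time passes only in rows, so rows that repeat a pose let the fingers close. It gives the time, the measured TCP pose, the force and the opening at its end, in the units of the state.
- bot.observe(): the state, without advancing time (a new reading comes with each control period).
- bot.grab_frame(name): name is "scene" or "top" or "wrist"; returns (picture, depth): 420x560x3 uint8, red, green, blue; 420x560 float32, m along the optical axis (not along the pixel's ray), 0 where there is no reading.
- bot.camera_model(name): a dict with "vfov" (degrees; the focal length in pixels is half the picture's height over the tangent of half this angle, whatever the lens; pixels are square), "cx", "cy" (the principal point, pixels), "extrinsics" (4x4, takes a point from camera to world coordinates); the wrist camera has in their place "mount" (4x4, takes a point from camera to tool coordinates, whose origin is the TCP and whose axes are the tool frame's). Camera axes: x right, y down, z forward; pixel columns grow to the right and rows downward; lengths in m; the calibration is good to about 2 mm. A picture is of the moment at which its call begins: read the wrist's pose just before it. camera_model takes no time and is no camera call.
- bot.job_done(): hands the job in, once; it reports no verdict.
Trained networks look in the newest picture that a camera, given by its name, has taken for a name from the list of things; names that differ only in an ending like _2 or _b are one class to them, and where a whole thing is asked for, a point or a joint stands for the part that bears it (a point fixed in the world has none). Each returns a list of dicts, best first, with "p" (0 to 1); they miss things now and then, are a little off and sometimes report something else, mostly with a low value. They report only what shows in the picture. A call takes as long as a camera call. They do not tell look-alikes from the thing itself.
- bot.spot_in(name, camera): "box" ([left, top, right, bottom] in pixels, round what is visible of it).
- bot.masks_of(name, camera): "mask" (420x560 bool, what is visible of it) and "box" ([left, top, right, bottom] in pixels, round what is visible of it).
The state is a dict: "clock": time; "qpos": joint angles; "qd": joint speeds; "joint_efforts": joint torques, N m; "position": TCP position; "tool_rot": TCP orientation; "force": force on the tool from outside, world axes, zero at the start; "moment": the same for the moment, N m; "grip_width": finger opening in m.
Only numpy, scipy, OpenCV 4.12 (cv2) and the standard library are available. Lean on these libraries where they do the work, as an engineer would, in place of code of your own. Each camera call takes 0.05 s, during which the arm holds its last target.

## Working session

There is one attempt and no reset: what is moved stays moved. The work goes in short steps, Python scripts to look and compute and a tool call to move; the robot and the scene stay as the last step left them, time stands still between calls to the robot, and variables do not carry over. Pictures are saved under pics/ and viewed, and the job is handed in when it is done.

Besides the shell and the picture viewer there is one more tool, called by a JSON object that holds its "name" and its "arguments". arm_command: Moves the arm, as the interface text tells. Its arguments: {"type":"object","properties":{"moves":{"type":"array"},"squeeze":{"type":"number"}},"required":["moves"]}

```bash
mkdir -p pics; ls; cat > h.py <<'E'
import numpy as np, cv2
from workcell import bot
def save(n,p): cv2.imwrite('pics/'+n+'.png',cv2.cvtColor(p,cv2.COLOR_RGB2BGR))
def K(c):
    f=210/np.tan(np.radians(c['vfov'])/2); return f,c['cx'],c['cy']
def world(name,d,T=None):
    c=bot.camera_model(name); f,cx,cy=K(c)
    v,u=np.mgrid[0:420,0:560]
    P=np.stack([(u-cx)/f*d,(v-cy)/f*d,d],-1)
    E=c['extrinsics'] if T is None else T@c['mount']
    E=np.array(E)
    return P@E[:3,:3].T+E[:3,3]
E
python3 - <<'E'
from h import *
for n in ['scene','top']:
    p,d=bot.grab_frame(n); save(n+'1',p); np.save(n+'1.npy',d)
    c=bot.camera_model(n); print(n,c['vfov'],c['cx'],c['cy'],np.round(c['extrinsics'],3).tolist())
    for o in ['bottle','dock','load_key','load_key_top','tube_rack','tip_box','amber_bottle','pipette','sample_jar','beaker']:
        try: print(n,o,[(round(float(r['p']),2),np.round(r['box']).astype(int).tolist()) for r in bot.spot_in(o,n)[:4]])
        except Exception as e: print(o,e)
print(bot.observe()); print(bot.camera_model('wrist'))
E
```

```text
pics
scene 53.11029156915203 279.439239331389 214.4490578268264 [[0.548, 0.57, -0.613, 1.477], [0.836, -0.355, 0.418, -0.636], [0.021, -0.741, -0.671, 1.074], [0.0, 0.0, 0.0, 1.0]]
scene bottle [(0.93, [283, 134, 297, 185]), (0.85, [340, 159, 362, 221]), (0.69, [248, 163, 267, 222]), (0.61, [273, 155, 291, 216])]
scene dock [(0.91, [276, 214, 380, 298]), (0.47, [335, 149, 349, 170])]
scene load_key [(0.56, [283, 234, 292, 246])]
scene load_key_top [(0.43, [282, 235, 292, 242])]
scene tube_rack [(0.74, [205, 214, 249, 252]), (0.53, [274, 216, 380, 296])]
scene tip_box [(0.92, [307, 172, 342, 202])]
scene amber_bottle [(0.67, [281, 235, 292, 241]), (0.56, [358, 159, 374, 198])]
scene pipette [(0.87, [90, 244, 165, 257])]
scene sample_jar [(0.66, [335, 149, 349, 169])]
scene beaker [(0.71, [371, 185, 398, 213])]
top 44.496633589840535 285.9283040772916 213.91851236851983 [[0.0, -0.982, 0.187, 0.311], [-1.0, 0.0, 0.004, -0.026], [-0.004, -0.187, -0.982, 1.596], [0.0, 0.0, 0.0, 1.0]]
top bottle [(0.95, [207, 284, 240, 311]), (0.88, [183, 189, 210, 221]), (0.82, [249, 241, 274, 272]), (0.7
[... 922 characters left out ...]
array([ 0.14598811, -0.60772093,  0.23129843]), 'tool_rot': array([-1.57079227e+00, -1.34130947e-05, -1.33503118e+00]), 'force': array([ 0.67911969, -0.69083228,  1.12052384]), 'moment': array([-0.03340486,  0.01264869,  0.04335811]), 'grip_width': 0.08537882315616807}
{'vfov': 65.61744358283599, 'cx': 278.45918047235597, 'cy': 209.74439827580957, 'mount': array([[ 9.99999645e-01,  5.28649208e-04, -6.56038536e-04,
        -4.17633825e-04],
       [ 7.83713326e-04, -2.97826491e-01,  9.54619698e-01,
        -1.41937751e-01],
       [ 3.09273292e-04, -9.54619873e-01, -2.97826800e-01,
         7.71103803e-02],
       [ 0.00000000e+00,  0.00000000e+00,  0.00000000e+00,
         1.00000000e+00]])}
```

View pictures.

```bash
python3 - <<'E'
import cv2
p=cv2.imread('pics/scene1.png')[110:310,190:410]; cv2.imwrite('pics/scene1c.png',cv2.resize(p,None,fx=3,fy=3,interpolation=2)[:600])
p=cv2.imread('pics/top1.png')[110:330,110:390]; cv2.imwrite('pics/top1c.png',cv2.resize(p,None,fx=2.7,fy=2.7,interpolation=2))
E
```

```text
(no output)
```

View pics/scene1c.png

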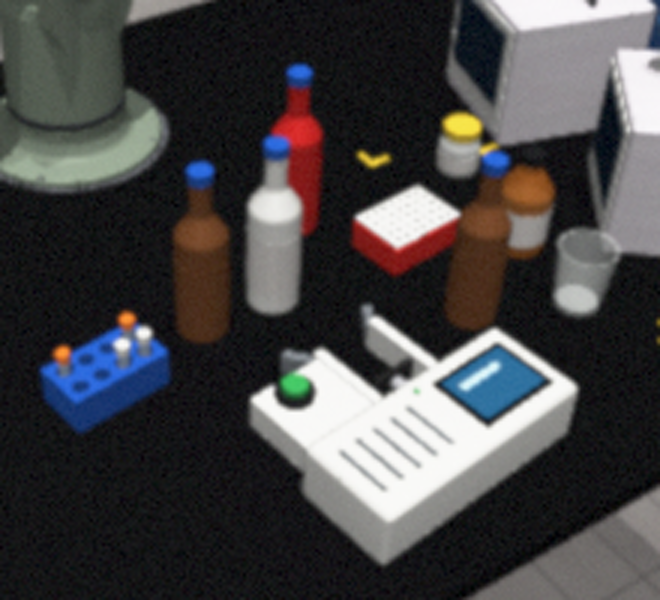

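View pics/top1c.png

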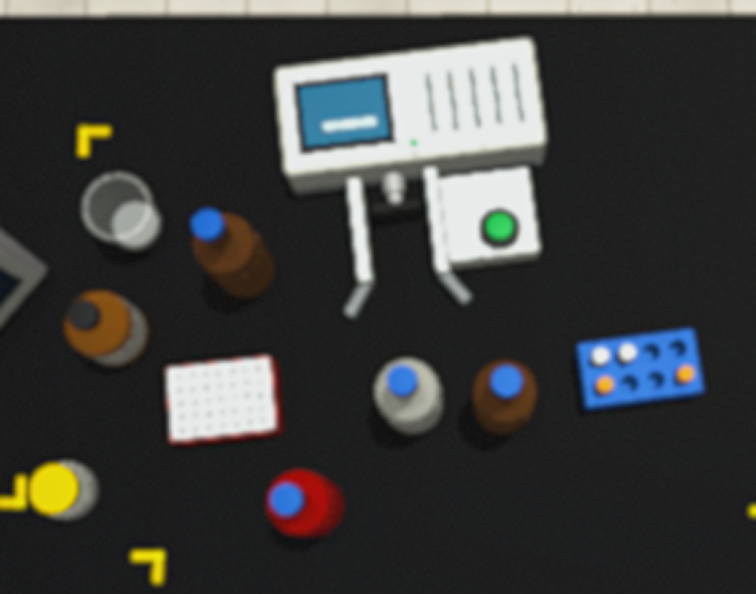

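View pics/top1.png

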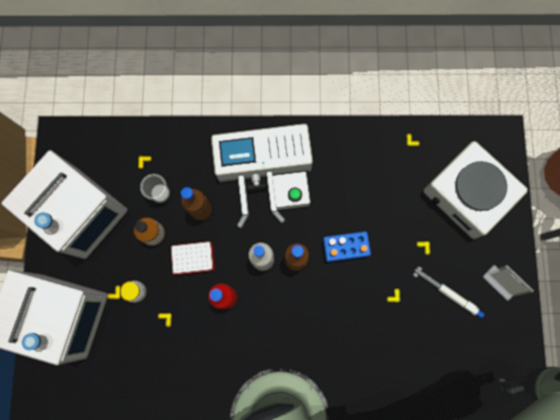

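The top crop shows four look-alikes. In full top pixels they are white at (262,256), brown at (296,257) and (196,204), and red at (222,296). The white one is in front of the dock mouth and is the only white one, so it's the target. Next I'll measure.

```bash
cat > m1.py <<'E'
from h import *
for n in ['top','scene']:
    d=np.load(n+'1.npy'); p=cv2.cvtColor(cv2.imread(f'pics/{n}1.png'),cv2.COLOR_BGR2RGB)
    W=world(n,d); 
    b=W[(d>0)&(W[...,0]>.2)&(W[...,0]<1)]; 
    print(n,'bench z',np.median(b[np.abs(b[:,2])<.02,2]))
    for box in ([(207,284,240,311),(183,189,210,221),(249,241,274,272),(285,246,310,270)] if n=='top' else [(283,134,297,185),(340,159,362,221),(248,163,267,222),(273,155,291,216)]):
        l,t,r,bb=box; S=W[t:bb,l:r]; dd=d[t:bb,l:r]; k=(dd>0)&(S[...,2]>.03)&(S[...,2]<.25); q=S[k]
        # axis fit: for body points 0.03-0.14 circle fit r=33
        from scipy.optimize import least_squares
        s=q[(q[:,2]<.15)]
        f=least_squares(lambda c:np.hypot(s[:,0]-c[0],s[:,1]-c[1])-.033,[s[:,0].mean(),s[:,1].mean()],loss='soft_l1',f_scale=.003)
        c=q[q[:,2]>.215]
        print(box,'circ',f.x.round(4),len(s),'cap',c.mean(0).round(4) if len(c) else 0,len(c),'max',q[:,2].max().round(3))
    # housing top
    k=(d>0)&(W[...,2]>.070)&(W[...,2]<.09)&(W[...,0]>.55)&(W[...,1]<.2)&(W[...,1]>-.2)
    m=cv2.morphologyEx(k.astype(np.uint8),cv2.MORPH_OPEN,np.ones((3,3)))
    nn,L,st,ce=cv2.connectedComponentsWithStats(m); i=1+st[1:,4].argmax(); q=W[L==i]
    r=cv2.minAreaRect(q[:,:2].astype(np.float32)*1000); print('housing',r,q[:,2].mean(),len(q))
    # key green
    P=p.astype(int); g=(P[...,1]>100)&(P[...,1]>P[...,0]*1.6)&(P[...,1]>P[...,2]*1.4)&(d>0)
    q=W[g]; q=q[(q[:,2]>.03)&(q[:,2]<.08)]; print('key',np.median(q,0).round(4),len(q), q.min(0).round(3),q.max(0).round(3))
    # shelf 45mm + guide tops
    k=(d>0)&(np.abs(W[...,2]-.045)<.008)&(W[...,0]>.5)&(np.abs(W[...,1])<.2)
    q=W[k]; np.save(n+'_45.npy',q); print('45:',len(q),q.min(0).round(3),q.max(0).round(3))
E
python3 m1.py
```

```text
top bench z -0.00042593226678999674
(207, 284, 240, 311) circ [0.3568 0.1657] 131 cap [0.3566 0.1645 0.2388] 109 max 0.245
(183, 189, 210, 221) circ [0.6308 0.2519] 239 cap [0.6273 0.2482 0.2376] 89 max 0.249
(249, 241, 274, 272) circ [0.4733 0.0542] 115 cap [0.4724 0.0538 0.2392] 103 max 0.247
(285, 246, 310, 270) circ [ 0.4723 -0.0486] 107 cap [ 0.4705 -0.0492  0.2393] 101 max 0.247
housing ((805.956298828125, 57.54608917236328), (131.2489013671875, 298.1548767089844), 7.199834823608398) 0.08010072669275373 3717
key [ 0.6664 -0.0471  0.0653] 92 [ 0.653 -0.063  0.051] [ 0.682 -0.032  0.074]
45: 1668 [ 0.501 -0.2    0.037] [0.763 0.196 0.053]
scene bench z 0.0010906654626554602
(283, 134, 297, 185) circ [0.4164 0.15  ] 236 cap [0.409  0.1204 0.2322] 87 max 0.244
(340, 159, 362, 221) circ [0.6288 0.2525] 598 cap [0.6354 0.2459 0.2337] 79 max 0.244
(248, 163, 267, 222) circ [ 0.471  -0.0494] 474 cap [ 0.4764 -0.053   0.234 ] 86 max 0.244
(273, 155, 291, 216) circ [0.4712 0.0547] 514 cap [0.4776 0.0504 0.234 ] 77 max 0.245
housing ((808.369384765625, 54.395294189453125), (130.93057250976562, 299.19708251953125), 6.919908046722412) 0.08145328731415087 2711
key [ 0.6726 -0.048   0.0675] 53 [ 0.652 -0.063  0.059] [ 0.685 -0.033  0.071]
45: 1257 [ 0.5   -0.2    0.037] [0.889 0.2   0.053]
```

```bash
cat >> h.py <<'E'
from scipy.spatial.transform import Rotation as Ro
YAW=np.radians(7.05); O=np.array([.6197,.0631,0]); RD=Ro.from_euler('z',YAW).as_matrix()
def dock(p): return O+RD@np.array(p,float)
def todock(p): return RD.T@(np.array(p)-O)
def cmd(target,rpy=None,show=True):
    s=bot.observe(); R=Ro.from_euler('xyz',s['tool_rot'])
    d=R.inv().apply(np.array(target)-s['position'])*100
    r=[0,0,0]
    if rpy is not None: r=(R.inv()*Ro.from_euler('xyz',rpy)).as_rotvec()
    print('rx %.3f ry %.3f rz %.3f x %.2f y %.2f z %.2f'%(*r,*d))
    return s
def st():
    s=bot.observe(); print(round(s['clock'],2),'pos',s['position'].round(4),'rot',s['tool_rot'].round(3),'dock',todock(s['position']).round(4),'F',s['force'].round(2),'Fd',(RD.T@s['force']).round(2),'w',round(s['grip_width'],4),'q',s['qpos'].round(3))
E
python3 - <<'E'
from h import *
print(dock([-.19,.0096,0]))
cmd([.33,-.40,.27],[-1.5708,0,-1.4478])
E
```

```text
[0.42995825 0.04930768 0.        ]
rx -0.000 ry 0.113 rz 0.000 x -15.90 y -3.87 z 22.74
```

{"name": "arm_command", "arguments": {"moves": [{"x":-16,"y":-4,"z":22.5,"ry":0.113,"gripper":0},{"x":-16,"y":-4,"z":22.5,"ry":0.113,"gripper":0},{"x":-16,"y":-4,"z":22.5,"ry":0.113,"gripper":0},{"x":-16,"y":-4,"z":22.5,"ry":0.113,"gripper":0},{"x":-16,"y":-4,"z":22.5,"ry":0.113,"gripper":0}]}}

```text
invalid input at $.moves[0]: expected keys rx, ry, rz, x, y, z, gripper
```

```bash
python3 - <<'E'
from h import *
st(); cmd([.42,-.20,.28],[-1.5708,0,-1.4478])
E
```

```text
1.1 pos [ 0.146  -0.6077  0.2313] rot [-1.571 -0.    -1.335] dock [-0.5525 -0.6076  0.2313] F [ 0.68 -0.69  1.12] Fd [ 0.59 -0.77  1.12] w 0.0854 q [ 1.265  0.521 -0.036  1.599  0.021  1.021 -0.113]
rx -0.000 ry 0.113 rz 0.000 x -33.24 y -4.87 z 36.17
```

{"name": "arm_command", "arguments": {"moves": [{"rx":0,"rz":0,"x":-16,"y":-4,"z":22.5,"ry":0.113,"gripper":-0.3},{"rx":0,"rz":0,"x":-16,"y":-4,"z":22.5,"ry":0.113,"gripper":-0.3},{"rx":0,"rz":0,"x":-16,"y":-4,"z":22.5,"ry":0.113,"gripper":-0.3},{"rx":0,"rz":0,"x":-16,"y":-4,"z":22.5,"ry":0.113,"gripper":-0.3},{"rx":0,"rz":0,"x":-16,"y":-4,"z":22.5,"ry":0.113,"gripper":-0.3}]}}

```text
clock: 1.52
position: [0.2824, -0.4506, 0.2615]
tool_rot: [-1.571, -0.0, -1.448]
force: [0.8, -1.1, 0.3]
grip_width: 0.0301
```

```bash
python3 - <<'E'
from h import *
st(); cmd([.42,-.20,.28],[-1.5708,0,-1.4478])
E
```

```text
1.52 pos [ 0.2824 -0.4506  0.2615] rot [-1.571 -0.    -1.448] dock [-0.3978 -0.4685  0.2615] F [ 0.83 -1.07  0.3 ] Fd [ 0.69 -1.16  0.3 ] w 0.0301 q [ 0.948  0.34  -0.062  1.808  0.025  0.994 -0.573]
rx -0.000 ry -0.000 rz 0.000 x -23.19 y -1.85 z 16.72
```

{"name": "arm_command", "arguments": {"moves": [{"rx":0,"ry":0,"rz":0,"x":-23,"y":-1.5,"z":16,"gripper":-0.3},{"rx":0,"ry":0,"rz":0,"x":-23,"y":-1.5,"z":16,"gripper":-0.3},{"rx":0,"ry":0,"rz":0,"x":-23,"y":-1.5,"z":16,"gripper":-0.3},{"rx":0,"ry":0,"rz":0,"x":-23,"y":-1.5,"z":16,"gripper":-0.3},{"rx":0,"ry":0,"rz":0,"x":-23,"y":-1.5,"z":16,"gripper":-0.3}]}}

```text
clock: 1.93
position: [0.3789, -0.2664, 0.2727]
tool_rot: [-1.57, -0.001, -1.448]
force: [1.9, -0.8, 0.3]
grip_width: 0.0299
```

```bash
python3 - <<'E'
from h import *
st(); cmd([.41,.046,.30],[-.7854,0,-1.4478])
E
```

```text
1.93 pos [ 0.3789 -0.2664  0.2727] rot [-1.570e+00 -1.000e-03 -1.448e+00] dock [-0.2794 -0.2974  0.2727] F [ 1.86 -0.8   0.3 ] Fd [ 1.75 -1.03  0.3 ] w 0.0299 q [ 0.633  0.218 -0.174  1.951  0.046  0.976 -1.012]
rx 0.785 ry -0.000 rz 0.001 x -30.62 y -2.75 z 6.91
```

{"name": "arm_command", "arguments": {"moves": [{"rx":0.12,"ry":0,"rz":0,"x":-15,"y":-2.7,"z":4,"gripper":-0.3},{"rx":0.24,"ry":0,"rz":0,"x":-15,"y":-2.7,"z":4,"gripper":-0.3},{"rx":0.36,"ry":0,"rz":0,"x":-15,"y":-2.7,"z":4,"gripper":-0.3},{"rx":0.48,"ry":0,"rz":0,"x":-18,"y":-2.7,"z":4,"gripper":-0.3},{"rx":0.6,"ry":0,"rz":0,"x":-20,"y":-2.7,"z":4,"gripper":-0.3}]}}

```text
clock: 2.35
position: [0.3941, -0.0818, 0.2998]
tool_rot: [-1.041, 0.007, -1.432]
force: [2.0, 0.9, 1.7]
grip_width: 0.03
```

```bash
python3 - <<'E'
from h import *
st(); cmd([.41,.046,.30],[-.7854,0,-1.4478])
E
```

```text
2.35 pos [ 0.3941 -0.0818  0.2998] rot [-1.041  0.007 -1.432] dock [-0.2417 -0.1161  0.2998] F [1.97 0.91 1.65] Fd [2.06 0.67 1.65] w 0.03 q [ 0.685 -0.141 -0.422  2.379 -0.602  0.466 -0.697]
rx 0.256 ry 0.008 rz -0.015 x -12.44 y 1.74 z 2.85
```

```bash
cat > kin.py <<'E'
import numpy as np, itertools, json
from scipy.spatial.transform import Rotation as Ro
from scipy.optimize import least_squares
D=[([1.26481371,0.52140262,-0.03631256,1.59947373,0.02120602,1.0210875,-0.11278811],[.14598811,-.60772093,.23129843],[-1.57079227,-1.34e-5,-1.33503118]),
([.948,.34,-.062,1.808,.025,.994,-.573],[.2824,-.4506,.2615],[-1.571,0,-1.448]),
([.633,.218,-.174,1.951,.046,.976,-1.012],[.3789,-.2664,.2727],[-1.57,-.001,-1.448]),
([.685,-.141,-.422,2.379,-.602,.466,-.697],[.3941,-.0818,.2998],[-1.041,.007,-1.432])]
def fk(q,p,s):
    d1,d3,a3,d5,a5,a6,d7,o1,o7,bx=p
    R=Ro.identity(); t=np.zeros(3)
    def z(a):
        nonlocal R; R=R*Ro.from_euler('z',a)
    def y(a):
        nonlocal R; R=R*Ro.from_euler('y',a)
    def tr(v):
        nonlocal t; t=t+R.apply(v)
    z(s[0]*q[0]+o1); tr([bx,0,d1]); y(q[1]); z(s[1]*q[2]); tr([a3,0,d3]); y(q[3]); tr([a5,0,d5]); z(s[2]*q[4]); y(q[5]); tr([a6,0,0]); z(s[3]*q[6]+o7); tr([0,0,d7])
    # tool y along z: tool axes: y=z', 
    return t,(R*Ro.from_matrix(np.array([[1,0,0],[0,0,1],[0,-1,0]]).T.astype(float)))
def res(p,s,D=D):
    r=[]
    for q,x,e in D:
        t,R=fk(q,p,s); r+=list((t-x)*1); r+=list(.3*(R.inv()*Ro.from_euler('xyz',e)).as_rotvec())
    return np.array(r)
if __name__=='__main__':
    best=[]
    for s in itertools.product([1,-1],repeat=4):
        for o1 in [0,np.pi/2,np.pi,-np.pi/2]:
          for o7 in [0,np.pi/2,np.pi,-np.pi/2]:
            f=least_squares(res,[.35,.4,0,.4,0,0,.25,o1,o7,0],args=(s,),max_nfev=60)
            best.append((f.cost,s,f.x))
    best.sort(key=lambda b:b[0])
    for b in best[:4]: print(b[0],b[1],b[2].round(4))
    json.dump([list(best[0][1]),list(best[0][2])],open('kin.json','w'))
    print(res(best[0][2],best[0][1]).reshape(-1,6).round(4))
E
python3 kin.py
```

```text
9.134923894052402e-05 (-1, -1, -1, -1) [-0.266   0.5889 -0.0445  0.0929 -0.3538 -0.0655  0.2881 -0.0774  3.0663
  0.0406]
9.134923894052447e-05 (-1, -1, -1, -1) [-0.266   0.5889 -0.0445  0.0929 -0.3538 -0.0655  0.2881 -0.0774  3.0663
  0.0406]
9.134923894052452e-05 (-1, -1, -1, -1) [-0.266   0.5889 -0.0445  0.0929 -0.3538 -0.0655  0.2881 -0.0774  3.0663
  0.0406]
9.134923894052466e-05 (-1, -1, -1, -1) [-0.266   0.5889 -0.0445  0.0929 -0.3538 -0.0655  0.2881 -0.0774  3.0663
  0.0406]
[[ 0.0004  0.0002  0.0006  0.     -0.0006  0.    ]
 [ 0.0039  0.0031  0.0004 -0.     -0.0009  0.0001]
 [-0.0007 -0.0028 -0.0015  0.0003 -0.001  -0.0001]
 [-0.0002  0.0006  0.0005  0.0002  0.0025  0.0117]]
```

{"name": "arm_command", "arguments": {"moves": [{"rx":0.0,"ry":0,"rz":-0.015,"x":-4,"y":0,"z":1,"gripper":-0.3},{"rx":0.0,"ry":0,"rz":-0.015,"x":-8,"y":1,"z":2,"gripper":-0.3},{"rx":0.0,"ry":0,"rz":-0.015,"x":-12.4,"y":1.5,"z":2.5,"gripper":-0.3},{"rx":0.0,"ry":0,"rz":-0.015,"x":-12.4,"y":1.5,"z":2.5,"gripper":-0.3},{"rx":0.0,"ry":0,"rz":-0.015,"x":-12.4,"y":1.5,"z":2.5,"gripper":-0.3}]}}

```text
clock: 2.77
position: [0.4088, 0.0424, 0.3015]
tool_rot: [-1.044, -0.005, -1.444]
force: [0.7, -1.0, 1.0]
grip_width: 0.0298
```

```bash
python3 - <<'E'
from h import *
st(); s=bot.observe(); print(s['qpos'].tolist(),s['position'].tolist(),s['tool_rot'].tolist(),s['qd'].round(3)); cmd([.415,.047,.10],[-.7854,0,-1.4478])
E
```

```text
2.77 pos [0.4088 0.0424 0.3015] rot [-1.044 -0.005 -1.444] dock [-0.2119  0.0053  0.3015] F [ 0.73 -0.98  0.96] Fd [ 0.6  -1.06  0.96] w 0.0298 q [ 0.763 -0.198 -0.907  2.371 -0.346  0.383 -1.33 ]
[0.763477214570432, -0.19845588752286097, -0.9068427116815341, 2.3712579286774296, -0.34578334907007163, 0.38314804024191673, -1.3303855832169518] [0.4087542092066523, 0.04240214223093204, 0.3015389445186222] [-1.0443025920529867, -0.004923843982474585, -1.4437817736044067] [-0.012  0.02   0.17   0.014 -0.061  0.017  0.177]
rx 0.259 ry 0.006 rz 0.001 x -0.48 y 17.76 z -9.54
```

{"name": "arm_command", "arguments": {"moves": [{"rx":0.0,"ry":0,"rz":0,"x":0,"y":3,"z":-2.5,"gripper":-0.3},{"rx":0.0,"ry":0,"rz":0,"x":0,"y":6,"z":-4.6,"gripper":-0.3},{"rx":0.05,"ry":0,"rz":0,"x":0,"y":9,"z":-6.5,"gripper":-0.3},{"rx":0.1,"ry":0,"rz":0,"x":0,"y":12.5,"z":-8.2,"gripper":-0.3},{"rx":0.1,"ry":0,"rz":0,"x":0,"y":12.5,"z":-8.2,"gripper":-0.3}]}}

```text
clock: 3.18
position: [0.4268, 0.0379, 0.263]
tool_rot: [-1.0, 0.002, -1.445]
force: [0.2, 1.0, 0.6]
grip_width: 0.0298
```

```bash
python3 - <<'E'
from h import *
st(); s=bot.observe(); print(s['qpos'].tolist(),s['position'].tolist(),s['tool_rot'].tolist(),s['qd'].round(3)); cmd([.40,.046,.06],[-.7854,0,-1.4478])
E
```

```text
3.18 pos [0.4268 0.0379 0.263 ] rot [-1.     0.002 -1.445] dock [-0.1946 -0.0013  0.263 ] F [0.2  1.   0.64] Fd [0.32 0.97 0.64] w 0.0298 q [ 1.315 -0.114 -1.44   2.428 -0.568  0.183 -1.072]
[1.315096104276179, -0.11449018205608509, -1.4396558978865786, 2.4277748918402353, -0.5680289948240796, 0.18307246032537913, -1.0716620543374438] [0.4267567205254962, 0.0378987772284782, 0.26304784369811324] [-0.9998658897146553, 0.0020964948117370152, -1.445433338697115] [ 1.278 -0.018 -1.09   0.076 -2.23  -0.427  2.377]
rx 0.214 ry 0.001 rz -0.003 x -1.10 y 15.71 z -13.12
```

```bash
cat > kin2.py <<'E'
import numpy as np, json
from scipy.spatial.transform import Rotation as Ro
from scipy.optimize import least_squares
from kin import D
D=list(D)+[([0.763477214570432,-0.19845588752286097,-0.9068427116815341,2.3712579286774296,-0.34578334907007163,0.38314804024191673,-1.3303855832169518],[0.4087542092066523,0.04240214223093204,0.3015389445186222],[-1.0443025920529867,-0.004923843982474585,-1.4437817736044067]),
([1.315096104276179,-0.11449018205608509,-1.4396558978865786,2.4277748918402353,-0.5680289948240796,0.18307246032537913,-1.0716620543374438],[0.4267567205254962,0.0378987772284782,0.26304784369811324],[-0.9998658897146553,0.0020964948117370152,-1.445433338697115])]
A=Ro.from_matrix(np.array([[1,0,0],[0,0,1],[0,-1,0]]).T.astype(float))
def fk(q,p):
    # p: 7 offsets(3 each) translations before joints 1..7 plus tool
    o=p[:3]; T=np.array(p[3:]).reshape(-1,3)
    ax='zyzyzyz'; sg=[-1,1,-1,1,-1,1,-1]; off=[o[0],0,0,0,0,0,o[1]]
    R=Ro.identity(); t=np.zeros(3)
    t=t+R.apply([0,0,T[0][2]])
    for i in range(7):
        R=R*Ro.from_euler(ax[i],sg[i]*q[i]+off[i])
        if i+1<len(T)+0: t=t+R.apply(T[i+1])
    return t,R*A
def res(p):
    r=[]
    for q,x,e in D:
        t,R=fk(q,p); r+=list(t-x); r+=list(.3*(R.inv()*Ro.from_euler('xyz',e)).as_rotvec())
    return np.concatenate([r,.003*(np.array(p[3:])-np.array(p0[3:]))])
# T: base, after j1, j2, j3, j4, j5, j6, j7
p0=[0,np.pi,0]+[0,0,.2, 0,0,.15, 0,0,.2, 0,0,.2, 0,0,.2, 0,0,.2, 0,0,.1, 0,0,.2]
if __name__=='__main__':
    f=least_squares(res,p0); print(f.cost,f.x[:2]); print(np.array(f.x[3:]).reshape(-1,3).round(4)); print(f.fun[:len(D)*6].reshape(-1,6).round(4))
    np.save('kin2.npy',f.x)
E
python3 kin2.py
```

```text
2.302397239942071e-07 [7.06669547e-05 3.14126298e+00]
[[-0.000e+00  0.000e+00  1.847e-01]
 [ 9.000e-04 -1.090e-02  1.347e-01]
 [-8.000e-04 -1.090e-02  2.660e-01]
 [ 1.000e-04 -1.860e-02  2.660e-01]
 [ 2.200e-03 -1.860e-02  2.103e-01]
 [-2.000e-03 -4.000e-04  2.103e-01]
 [ 4.000e-04 -4.000e-04  1.146e-01]
 [-1.000e-03 -7.000e-04  2.146e-01]]
[[ 0.      0.     -0.0001 -0.      0.0001  0.    ]
 [ 0.     -0.      0.0002 -0.     -0.0002  0.0001]
 [-0.     -0.     -0.0001  0.0003 -0.0003 -0.0001]
 [-0.     -0.      0.     -0.0001  0.0001 -0.    ]
 [ 0.0001  0.0001 -0.     -0.      0.0001 -0.    ]
 [-0.0001 -0.     -0.      0.      0.0001 -0.    ]]
```

```bash
python3 - <<'E'
from h import *
st()
for n in ['scene','wrist']:
    p,d=bot.grab_frame(n); save(n+'2',p); np.save(n+'2.npy',d)
    if n=='scene': save('scene2c',cv2.resize(p[0:230,150:420],None,fx=2.6,fy=2.6))
st()
E
```

```text
3.18 pos [0.4268 0.0379 0.263 ] rot [-1.     0.002 -1.445] dock [-0.1946 -0.0013  0.263 ] F [0.2  1.   0.64] Fd [0.32 0.97 0.64] w 0.0298 q [ 1.315 -0.114 -1.44   2.428 -0.568  0.183 -1.072]
3.28 pos [0.4269 0.0367 0.2632] rot [-1.     0.002 -1.447] dock [-0.1946 -0.0025  0.2632] F [ 0.38 -0.24  0.15] Fd [ 0.35 -0.28  0.15] w 0.03 q [ 1.318 -0.116 -1.439  2.428 -0.576  0.184 -1.063]
```

View pics/scene2c.png

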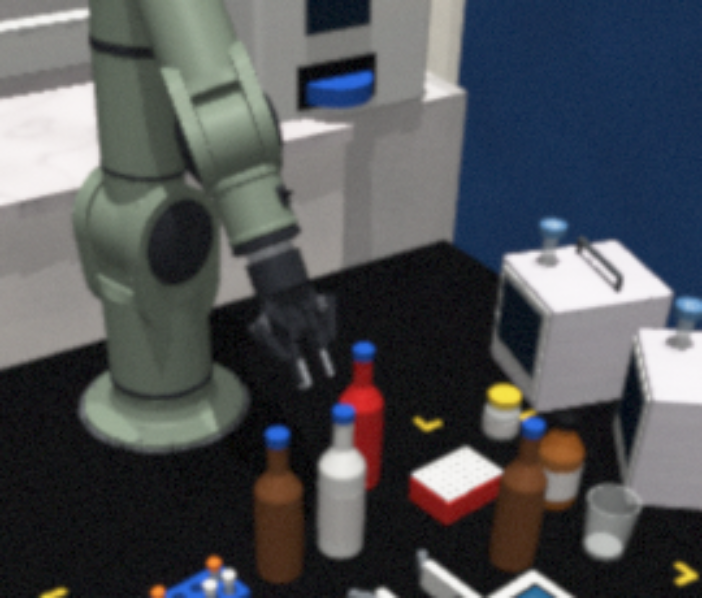

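View pics/wrist2.png

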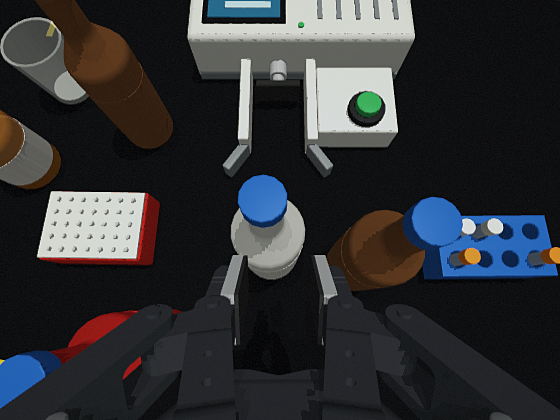

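```bash
cat > prof.py <<'E'
from h import *
def prof(n='scene',f='scene2.npy'):
    d=np.load(f); W=world(n,d); s=bot.observe(); R=Ro.from_euler('xyz',s['tool_rot']).as_matrix()
    T=(W[d>0]-s['position'])@R
    k=(np.abs(T[:,0])<.12)&(np.abs(T[:,2])<.15)&(T[:,1]<.01)&(T[:,1]>-.26); T=T[k]
    for a in np.arange(-.26,.01,.02):
        q=T[(T[:,1]>=a)&(T[:,1]<a+.02)]
        if len(q)>3: print(round(a,2),len(q),'x',np.percentile(q[:,0],[2,98]).round(3),'z',np.percentile(q[:,2],[2,50,98]).round(3))
prof()
E
python3 prof.py
```

```text
-0.26 178 x [-0.028  0.045] z [-0.012  0.037  0.052]
-0.24 180 x [-0.027  0.045] z [-0.012  0.04   0.052]
-0.22 176 x [-0.032  0.047] z [-0.009  0.038  0.051]
-0.2 159 x [-0.031  0.046] z [-0.013  0.033  0.051]
-0.18 132 x [-0.023  0.036] z [-0.009  0.03   0.04 ]
-0.16 138 x [-0.025  0.037] z [-0.01   0.031  0.042]
-0.14 127 x [-0.033  0.037] z [-0.006  0.019  0.041]
-0.12 150 x [-0.052  0.055] z [-0.003  0.011  0.022]
-0.1 193 x [-0.061  0.065] z [-0.006  0.012  0.021]
-0.08 165 x [-0.054  0.057] z [-0.014  0.01   0.021]
-0.06 116 x [-0.048  0.047] z [-0.01   0.01   0.017]
-0.04 72 x [-0.03   0.028] z [-0.008  0.007  0.013]
-0.02 63 x [-0.116  0.027] z [-0.056  0.007  0.015]
```

```bash
cat > ik.py <<'E'
from h import *
from kin2 import fk
from scipy.optimize import least_squares
P=np.load('kin2.npy')
LO=np.array([-2.91,-.3,-1.5,.17,-1.26,.16,-2.52]); HI=np.array([2.91,2.13,1.42,2.43,4.41,1.93,2.52])
def ik(x,rpy,q0):
    Rt=Ro.from_euler('xyz',rpy)
    def r(q):
        t,R=fk(q,P); return np.r_[(t-x)*10,(R.inv()*Rt).as_rotvec()*3,.003*(q-q0)]
    f=least_squares(r,np.clip(q0,LO+.01,HI-.01),bounds=(LO+.02,HI-.02)); t,R=fk(f.x,P)
    return f.x,np.linalg.norm(t-x)*1000,np.degrees((R.inv()*Rt).magnitude())
if __name__=='__main__':
    q=np.array([.4,.3,-.3,2.1,0,.8,-1.2])
    yaw=YAW-np.pi/2
    for dx,z,th in [(-.21,.25,5),(-.21,.1,5),(-.21,.012,5),(-.205,.012,8),(-.20,.012,10),(-.19,.012,13),(-.19,.02,15),(-.17,.012,16),(-.15,.012,20),(-.12,.012,25),(-.05,.012,30),(.03,.012,30)]:
        x=dock([dx,.0096,z]); a=ik(x,[-np.pi/2+np.radians(th),0,yaw],q); q=a[0]
        print(dx,z,th,x.round(3),a[0].round(2),round(a[1],1),round(a[2],2))
E
python3 ik.py
python3 - <<'E'
from h import *
# bottle profile from scene1
d=np.load('scene1.npy'); W=world('scene',d); S=W[155:216,270:294].reshape(-1,3)
r=np.hypot(S[:,0]-.4715,S[:,1]-.0545)
for z in np.arange(.02,.25,.02):
    k=(abs(S[:,2]-z)<.01)&(r<.05); print(round(z,2),k.sum(),np.percentile(r[k],[10,50,90]).round(3) if k.sum() else '')
E
```

```text
-0.21 0.25 5 [0.41  0.047 0.25 ] [ 0.12  0.13 -0.42  2.14  0.09  0.8  -1.81] 0.0 0.0
-0.21 0.1 5 [0.41  0.047 0.1  ] [-0.07  0.4  -0.24  2.31  0.3   0.37 -2.01] 0.0 0.0
-0.21 0.012 5 [0.41  0.047 0.012] [-0.1   0.61 -0.21  2.34  0.8   0.18 -2.5 ] 1.7 0.55
-0.205 0.012 8 [0.415 0.047 0.012] [-0.08  0.6  -0.22  2.33  0.81  0.18 -2.5 ] 7.7 2.54
-0.2 0.012 10 [0.42  0.048 0.012] [-0.08  0.6  -0.22  2.32  0.82  0.18 -2.5 ] 11.4 3.79
-0.19 0.012 13 [0.43  0.049 0.012] [-0.06  0.59 -0.23  2.31  0.83  0.18 -2.5 ] 16.6 5.59
-0.19 0.02 15 [0.43  0.049 0.02 ] [-0.05  0.57 -0.24  2.31  0.84  0.18 -2.5 ] 19.5 6.53
-0.17 0.012 16 [0.45  0.052 0.012] [-0.05  0.6  -0.23  2.27  0.85  0.18 -2.5 ] 20.1 6.98
-0.15 0.012 20 [0.47  0.054 0.012] [-0.03  0.6  -0.25  2.24  0.87  0.18 -2.5 ] 25.7 9.19
-0.12 0.012 25 [0.499 0.058 0.012] [-0.01  0.62 -0.26  2.19  0.9   0.18 -2.5 ] 31.6 11.82
-0.05 0.012 30 [0.569 0.066 0.012] [-0.    0.67 -0.26  2.07  0.93  0.18 -2.5 ] 31.6 12.86
0.03 0.012 30 [0.648 0.076 0.012] [-0.05  0.75 -0.22  1.93  0.93  0.18 -2.5 ] 21.3 9.3
0.02 72 [0.031 0.033 0.036]
0.04 70 [0.031 0.034 0.037]
0.06 71 [0.031 0.033 0.037]
0.08 71 [0.032 0.034 0.036]
0.1 78 [0.032 0.034 0.036]
0.12 78 [0.031 0.033 0.036]
0.14 85 [0.031 0.033 0.035]
0.16 117 [0.021 0.027 0.033]
0.18 57 [0.012 0.017 0.021]
0.2 32 [0.012 0.013 0.017]
0.22 36 [0.011 0.014 0.017]
0.24 55 [0.007 0.013 0.016]
```

```bash
cat > ik2.py <<'E'
from ik import *
rng=np.random.default_rng(0); 
def sols(x,rpy,n=150):
    out=[]
    for flip in [0,1]:
        Rr=Ro.from_euler('xyz',rpy)*Ro.from_euler('y',np.pi*flip)
        rp=Rr.as_euler('xyz')
        for i in range(n):
            q0=rng.uniform(LO,HI)
            a=ik(x,rp,q0)
            if a[1]<.5 and a[2]<.3:
                m=np.min(np.minimum(a[0]-LO,HI-a[0])[[1,2,3,4,5,6]]); out.append((m,flip,a[0]))
    out.sort(key=lambda o:-o[0]); return out
yaw=YAW-np.pi/2
for dx,z,th in [(-.20,.012,8),(-.19,.012,13),(-.19,.012,18),(-.10,.012,13),(-.10,.012,25),(.02,.012,25)]:
    x=dock([dx,.0096,z]); s=sols(x,[-np.pi/2+np.radians(th),0,yaw],60)
    print(dx,th,len(s))
    for m,f,q in s[:6]: print('   ',round(m,2),f,q.round(2))
E
python3 ik2.py
```

```text
Traceback (most recent call last):
  File "ik2.py", line 16, in <module>
    x=dock([dx,.0096,z]); s=sols(x,[-np.pi/2+np.radians(th),0,yaw],60)
                            ~~~~^^^^^^^^^^^^^^^^^^^^^^^^^^^^^^^^^^^^^^
  File "ik2.py", line 10, in sols
    a=ik(x,rp,q0)
  File "ik.py", line 10, in ik
    f=least_squares(r,np.clip(q0,LO+.01,HI-.01),bounds=(LO+.02,HI-.02)); t,R=fk(f.x,P)
ValueError: Initial guess is outside of provided bounds
```

```bash
sed -i 's/LO+.01,HI-.01/LO+.025,HI-.025/; s/\.003\*(q-q0)/.0003*(q-q0)/' ik.py; time timeout 500 python3 ik2.py
```

```text
-0.2 8 29
    0.11 1 [ 0.62  0.99 -1.22  2.32  1.49  0.93  0.08]
    0.1 1 [ 0.58  0.93 -1.14  2.33  1.48  0.84  0.07]
    0.1 1 [ 0.56  0.91 -1.12  2.33  1.47  0.81  0.07]
    0.1 1 [ 0.53  0.87 -1.05  2.33  1.46  0.75  0.07]
    0.1 1 [ 0.48  0.82 -0.98  2.33  1.45  0.68  0.07]
    0.1 1 [ 0.45  0.8  -0.94  2.33  1.45  0.64  0.07]
-0.19 13 43
    0.07 1 [ 0.7   1.17 -1.4   2.36  1.64  1.16  0.  ]
    0.06 1 [ 0.69  1.14 -1.37  2.37  1.64  1.12 -0.01]
    0.06 1 [ 0.66  1.07 -1.31  2.37  1.64  1.04 -0.02]
    0.06 1 [ 0.53  0.88 -1.07  2.37  1.64  0.77 -0.09]
    0.06 1 [ 0.53  0.88 -1.06  2.37  1.64  0.76 -0.09]
    0.06 1 [ 0.51  0.86 -1.03  2.37  1.65  0.73 -0.1 ]
-0.19 18 0
-0.1 13 31
    0.28 1 [ 0.6   1.05 -1.21  2.15  1.54  0.96  0.18]
    0.28 1 [ 0.58  1.02 -1.17  2.15  1.53  0.91  0.17]
    0.28 1 [ 0.55  0.98 -1.11  2.15  1.51  0.85  0.17]
    0.28 1 [ 0.52  0.94 -1.06  2.15  1.5   0.8   0.17]
    0.28 1 [ 0.6   1.06 -1.22  2.15  1.54  0.97  0.18]
    0.27 1 [ 0.35  0.8  -0.79  2.16  1.43  0.56  0.16]
-0.1 25 60
    0.13 1 [ 0.69  1.24 -1.37  2.3   1.91  1.19 -0.04]
    0.13 1 [ 0.68  1.21 -1.35  2.3   1.91  1.15 -0.06]
    0.13 1 [ 0.67  1.19 -1.33  2.3   1.92  1.13 -0.07]
    0.12 1 [ 0.63  1.11 -1.24  2.31  1.92  1.03 -0.13]
    0.12 1 [ 0.58  1.03 -1.15  2.31  1.94  0.93 -0.19]
    0.12 1 [ 0.53  0.97 -1.07  2.31  1.96  0.85 -0.24]
0.02 25 46
    0.41 1 [ 0.42  0.96 -0.93  2.02  1.76  0.69  0.02]
    0.41 1 [ 0.37  0.92 -0.85  2.02  1.76  0.63 -0.01]
    0.41 1 [ 0.34  0.89 -0.79  2.02  1.76  0.58 -0.04]
    0.4 1 [ 0.32  0.88 -0.76  2.02  1.76  0.56 -0.05]
    0.36 1 [ 0.54  1.1  -1.14  2.01  1.79  0.9   0.11]
    0.35 1 [ 0.28  0.86 -0.7   2.03  1.76  0.51 -0.08]
real	4m30.830s
user	4m28.924s
sys	0m0.098s
```

```bash
cat > sim.py <<'E'
from h import *
from kin2 import fk
P=np.load('kin2.npy')
LO=np.array([-2.91,-.3,-1.5,.17,-1.26,.16,-2.52]); HI=np.array([2.91,2.13,1.42,2.43,4.41,1.93,2.52])
from scipy.optimize import lsq_linear
def jac(q):
    t0,R0=fk(q,P); J=np.zeros((6,7))
    for i in range(7):
        h=np.array(q,float); h[i]+=1e-5; t,R=fk(h,P); J[:3,i]=(t-t0)/1e-5; J[3:,i]=(R*R0.inv()).as_rotvec()/1e-5
    return t0,R0,J
W6=np.array([1,1,1,.3,.3,.3])
def track(q,x1,R1,n=20,lam=.003):
    t0,R0=fk(q,P); rv=(R1*R0.inv()).as_rotvec(); q=np.array(q,float)
    for k in range(1,n+6):
        s=min(1,k/n); xt=t0+s*(x1-t0); Rt=Ro.from_rotvec(rv*s)*R0
        t,R,J=jac(q); e=np.r_[xt-t,(Rt*R.inv()).as_rotvec()]
        f=lsq_linear(np.vstack([W6[:,None]*J,lam*np.eye(7)]),np.r_[W6*e,np.zeros(7)],bounds=(np.maximum(LO-q,-.3)-1e-9,np.minimum(HI-q,.3)+1e-9))
        q=q+f.x
    t,R=fk(q,P); return q,np.linalg.norm(t-x1)*1000,np.degrees((R1*R.inv()).magnitude())
def E(r): return Ro.from_euler('xyz',r)
if __name__=='__main__':
    q=np.array([1.26481371,0.52140262,-0.03631256,1.59947373,0.02120602,1.0210875,-0.11278811])
    for x,r in [([.2824,-.4506,.2615],[-1.571,0,-1.448]),([.3789,-.2664,.2727],[-1.57,-.001,-1.448]),([.3941,-.0818,.2998],[-1.041,.007,-1.432]),([.4087,.0424,.3015],[-1.044,-.005,-1.444]),([.4268,.0379,.263],[-1,.002,-1.445])]:
        q,a,b=track(q,np.array(x),E(r)); print(q.round(2),round(a,1),round(b,1))
E
python3 sim.py
```

```text
[ 0.95  0.34 -0.07  1.81  0.03  0.99 -0.57] 0.0 0.0
[ 0.64  0.22 -0.18  1.95  0.05  0.98 -1.01] 0.0 0.0
[ 0.55 -0.14 -0.31  2.38 -0.56  0.46 -0.75] 0.0 0.0
[ 0.66 -0.19 -0.83  2.37 -0.27  0.38 -1.42] 0.0 0.0
[ 1.15 -0.08 -1.32  2.43 -0.26  0.17 -1.39] 0.0 0.0
```

```bash
cat > plan.py <<'E'
from sim import *
from ik import ik
yaw=YAW-np.pi/2
def pose(dx,dy,z,th,flip=1): return dock([dx,dy,z]), E([-np.pi/2+np.radians(th),0,yaw])*Ro.from_euler('y',np.pi*flip)
qc=bot.observe()['qpos']
qt=np.array([.5,.85,-1.05,2.33,1.45,.7,.07])
q=qt; 
for z in [.012,.1,.2,.3]:
    x,R=pose(-.21,.0096,z,6); q,a,b=track(q,x,R); print(z,q.round(2),round(a,1),round(b,1))
qh=q; np.save('qh.npy',qh)
print('joint path')
q=qc
for s in np.arange(1,9)/8:
    x,R=fk(qc+(qh-qc)*s,P); q,a,b=track(q,x,R); print(s,x.round(3),R.as_matrix()[:,1].round(2),q.round(2),round(a,1),round(b,1))
print('descend')
for z in [.2,.1,.05,.012]:
    x,R=pose(-.21,.0096,z,6); q,a,b=track(q,x,R); print(z,q.round(2),round(a,1),round(b,1))
E
python3 plan.py
```

```text
0.012 [ 0.51  0.85 -1.03  2.32  1.4   0.73  0.12] 0.0 0.0
0.1 [ 0.65  0.68 -1.21  2.29  1.06  0.78  0.4 ] 0.0 0.0
0.2 [ 0.86  0.55 -1.46  2.19  0.76  0.93  0.66] 0.0 0.0
0.3 [ 1.04  0.27 -1.5   2.05  0.36  1.    1.06] 0.0 0.0
joint path
0.125 [0.421 0.066 0.264] [ 0.47  0.14 -0.87] [ 1.23 -0.06 -1.41  2.38 -0.41  0.28 -0.85] 0.0 0.0
0.25 [0.412 0.086 0.266] [ 0.39  0.19 -0.9 ] [ 1.15 -0.02 -1.36  2.33 -0.33  0.39 -0.55] 0.0 0.0
0.375 [0.403 0.097 0.269] [ 0.32  0.22 -0.92] [ 1.13  0.02 -1.37  2.29 -0.25  0.49 -0.24] 0.0 0.0
0.5 [0.396 0.1   0.273] [ 0.25  0.21 -0.94] [ 1.13  0.06 -1.41  2.24 -0.14  0.59  0.03] 0.0 0.0
0.625 [0.392 0.095 0.278] [ 0.19  0.19 -0.96] [ 1.13  0.12 -1.45  2.19 -0.01  0.69  0.29] 0.0 0.0
0.75 [0.393 0.084 0.284] [ 0.15  0.14 -0.98] [ 1.12  0.18 -1.5   2.15  0.14  0.8   0.52] 0.0 0.0
0.875 [0.399 0.067 0.291] [ 0.12  0.08 -0.99] [ 1.08  0.23 -1.5   2.1   0.25  0.9   0.79] 0.0 0.0
1.0 [0.41  0.047 0.3  ] [ 0.1   0.01 -0.99] [ 1.04  0.27 -1.5   2.05  0.36  1.    1.07] 0.0 0.0
descend
0.2 [ 0.76  0.41 -1.26  2.19  0.6   0.81  0.82] 0.0 0.0
0.1 [ 0.52  0.56 -1.    2.29  0.93  0.63  0.51] 0.0 0.0
0.05 [ 0.41  0.65 -0.87  2.32  1.15  0.55  0.31] 0.0 0.0
0.012 [ 0.34  0.73 -0.79  2.33  1.35  0.52  0.14] 0.0 0.0
```

```bash
cat > nxt.py <<'E'
import sys
from plan import *
E
cat > step.py <<'E'
from sim import *
import sys
# next waypoint on joint path from q0 to qh
qh=np.load('qh.npy'); 
import os
if not os.path.exists('qc.npy'): np.save('qc.npy',bot.observe()['qpos'])
qc=np.load('qc.npy'); s=bot.observe(); R=E(s['tool_rot'])
best=None
for a in np.linspace(0,1,101):
    x,Rt=fk(qc+(qh-qc)*a,P); rv=(R.inv()*Rt).as_rotvec()
    if np.linalg.norm(rv)<.60: best=(a,x,rv)
a,x,rv=best; d=R.inv().apply(x-s['position'])*100
st(); print(a,'r',rv.round(3),'d',d.round(2))
E
python3 step.py
```

```text
3.28 pos [0.4269 0.0367 0.2632] rot [-1.     0.002 -1.447] dock [-0.1946 -0.0025  0.2632] F [ 0.38 -0.24  0.15] Fd [ 0.35 -0.28  0.15] w 0.03 q [ 1.318 -0.116 -1.439  2.428 -0.576  0.184 -1.063]
0.18 r [-0.061 -0.571  0.138] d [-4.01 -0.37 -0.34]
```

{"name": "arm_command", "arguments": {"moves": [{"rx":-0.06,"ry":-0.12,"rz":0.03,"x":-1,"y":-1.5,"z":0,"gripper":-0.45},{"rx":-0.06,"ry":-0.24,"rz":0.06,"x":-2,"y":-1.5,"z":0,"gripper":-0.45}]}}

```text
clock: 3.45
position: [0.4157, 0.0551, 0.2768]
tool_rot: [-1.066, -0.062, -1.245]
force: [0.2, -0.2, -0.0]
grip_width: 0.0237
```

```bash
python3 step.py
```

```text
3.45 pos [0.4157 0.0551 0.2768] rot [-1.066 -0.062 -1.245] dock [-0.2034  0.0171  0.2768] F [ 0.22 -0.22 -0.03] Fd [ 0.2  -0.25 -0.03] w 0.0237 q [ 1.122 -0.148 -1.248  2.375 -0.52   0.342 -0.937]
0.24 r [-0.015 -0.559  0.118] d [-2.98  1.15  0.14]
```

Works as modelled, and the base is the actually limited pose. I'll continue.

{"name": "arm_command", "arguments": {"moves": [{"rx":-0.015,"ry":-0.56,"rz":0.118,"x":-3,"y":0,"z":0,"gripper":-0.45},{"rx":-0.015,"ry":-0.56,"rz":0.118,"x":-3,"y":0,"z":0,"gripper":-0.45},{"rx":-0.015,"ry":-0.56,"rz":0.118,"x":-3,"y":0,"z":0,"gripper":-0.45},{"rx":-0.015,"ry":-0.56,"rz":0.118,"x":-3,"y":0,"z":0,"gripper":-0.45},{"rx":-0.015,"ry":-0.56,"rz":0.118,"x":-3,"y":0,"z":0,"gripper":-0.45}]}}

```text
clock: 3.87
position: [0.4061, 0.085, 0.2741]
tool_rot: [-1.158, -0.21, -0.677]
force: [-0.7, 0.4, 0.2]
grip_width: 0.0235
```

```bash
python3 step.py
```

```text
3.87 pos [0.4061 0.085  0.2741] rot [-1.158 -0.21  -0.677] dock [-0.2093  0.0479  0.2741] F [-0.74  0.4   0.18] Fd [-0.69  0.49  0.18] w 0.0235 q [ 0.908 -0.073 -1.102  2.344 -0.437  0.415 -0.476]
0.42 r [-0.019 -0.56   0.114] d [-1.41  0.4   0.64]
```

{"name": "arm_command", "arguments": {"moves": [{"rx":-0.02,"ry":-0.56,"rz":0.115,"x":-1.4,"y":0,"z":0.6,"gripper":-0.45},{"rx":-0.02,"ry":-0.56,"rz":0.115,"x":-1.4,"y":0,"z":0.6,"gripper":-0.45},{"rx":-0.02,"ry":-0.56,"rz":0.115,"x":-1.4,"y":0,"z":0.6,"gripper":-0.45},{"rx":-0.02,"ry":-0.56,"rz":0.115,"x":-1.4,"y":0,"z":0.6,"gripper":-0.45},{"rx":-0.02,"ry":-0.56,"rz":0.115,"x":-1.4,"y":0,"z":0.6,"gripper":-0.45}]}}

```text
clock: 4.28
position: [0.3989, 0.0977, 0.2736]
tool_rot: [-1.327, -0.284, -0.092]
force: [-0.4, -0.5, -0.4]
grip_width: 0.0234
```

```bash
python3 step.py
```

```text
4.28 pos [0.3989 0.0977 0.2736] rot [-1.327 -0.284 -0.092] dock [-0.2149  0.0615  0.2736] F [-0.35 -0.47 -0.45] Fd [-0.41 -0.42 -0.45] w 0.0234 q [ 0.84  -0.009 -1.081  2.276 -0.287  0.542 -0.077]
0.6 r [-0.002 -0.563  0.099] d [-0.51 -0.49 -0.05]
```

{"name": "arm_command", "arguments": {"moves": [{"rx":0,"ry":-0.56,"rz":0.1,"x":-0.5,"y":-0.5,"z":0,"gripper":-0.45},{"rx":0,"ry":-0.56,"rz":0.1,"x":-0.5,"y":-0.5,"z":0,"gripper":-0.45},{"rx":0,"ry":-0.56,"rz":0.1,"x":-0.5,"y":-0.5,"z":0,"gripper":-0.45},{"rx":0,"ry":-0.56,"rz":0.1,"x":-0.5,"y":-0.5,"z":0,"gripper":-0.45},{"rx":0,"ry":-0.56,"rz":0.1,"x":-0.5,"y":-0.5,"z":0,"gripper":-0.45}]}}

```text
clock: 4.7
position: [0.3929, 0.0968, 0.2769]
tool_rot: [-1.496, -0.274, 0.5]
force: [-0.2, -0.6, 1.0]
grip_width: 0.0237
```

```bash
python3 step.py
```

```text
4.7 pos [0.3929 0.0968 0.2769] rot [-1.496 -0.274  0.5  ] dock [-0.221   0.0613  0.2769] F [-0.18 -0.56  1.05] Fd [-0.24 -0.53  1.05] w 0.0237 q [ 0.815  0.038 -1.09   2.21  -0.163  0.67   0.356]
0.79 r [-0.002 -0.579  0.1  ] d [-0.47 -1.19 -1.55]
```

{"name": "arm_command", "arguments": {"moves": [{"rx":0,"ry":-0.58,"rz":0.1,"x":-0.5,"y":-1.2,"z":-1.5,"gripper":-0.45},{"rx":0,"ry":-0.58,"rz":0.1,"x":-0.5,"y":-1.2,"z":-1.5,"gripper":-0.45},{"rx":0,"ry":-0.58,"rz":0.1,"x":-0.5,"y":-1.2,"z":-1.5,"gripper":-0.45},{"rx":0,"ry":-0.58,"rz":0.1,"x":-0.5,"y":-1.2,"z":-1.5,"gripper":-0.45},{"rx":0,"ry":-0.58,"rz":0.1,"x":-0.5,"y":-1.2,"z":-1.5,"gripper":-0.45}]}}

```text
clock: 5.12
position: [0.3938, 0.0788, 0.2859]
tool_rot: [-1.634, -0.174, 1.095]
force: [0.5, 0.4, -0.3]
grip_width: 0.0234
```

```bash
cat > tgt.py <<'E'
from sim import *
yaw=YAW-np.pi/2
def pose(dx,dy,z,th,flip=1,y2=0): return dock([dx,dy,z]), E([-np.pi/2+np.radians(th),0,yaw+np.radians(y2)])*Ro.from_euler('y',np.pi*flip)
def go(dx,dy,z,th,y2=0,pr=True):
    s=bot.observe(); R=E(s['tool_rot']); x,Rt=pose(dx,dy,z,th,1,y2)
    rv=(R.inv()*Rt).as_rotvec(); d=R.inv().apply(x-s['position'])*100
    q,a,b=track(s['qpos'],x,Rt)
    print('-> r',rv.round(3),'d',d.round(2),'q',q.round(2),'err',round(a,1),round(b,1))
E
python3 step.py; python3 -c "
from tgt import *
go(-.215,.0096,.28,6)"
```

```text
5.12 pos [0.3938 0.0788 0.2859] rot [-1.634 -0.174  1.095] dock [-0.2223  0.0433  0.2859] F [ 0.54  0.37 -0.3 ] Fd [ 0.58  0.3  -0.3 ] w 0.0234 q [ 0.818  0.075 -1.119  2.14  -0.018  0.801  0.807]
0.99 r [ 0.011 -0.581  0.112] d [-1.72 -1.48 -2.84]
-> r [ 0.012 -0.61   0.118] d [-2.44  0.33 -2.49] q [ 0.8   0.16 -1.16  2.1   0.22  0.89  1.21] err 0.0 0.0
```

{"name": "arm_command", "arguments": {"moves": [{"rx":0.012,"ry":-0.61,"rz":0.118,"x":-2.4,"y":0.3,"z":-2.5,"gripper":-0.45},{"rx":0.012,"ry":-0.61,"rz":0.118,"x":-2.4,"y":0.3,"z":-2.5,"gripper":-0.45},{"rx":0.012,"ry":-0.61,"rz":0.118,"x":-2.4,"y":0.3,"z":-2.5,"gripper":-0.45},{"rx":0.012,"ry":-0.61,"rz":0.118,"x":-2.4,"y":0.3,"z":-2.5,"gripper":-0.45},{"rx":0.012,"ry":-0.61,"rz":0.118,"x":-2.4,"y":0.3,"z":-2.5,"gripper":-0.45}]}}

```text
clock: 5.53
position: [0.4056, 0.0463, 0.2801]
tool_rot: [-1.676, 0.0, 1.693]
force: [0.3, -1.0, -0.2]
grip_width: 0.0238
```

```bash
python3 -c "
from tgt import *
st();go(-.215,.0096,.12,6);go(-.213,.0096,.012,6)"
```

```text
5.53 pos [0.4056 0.0463 0.2801] rot [-1.676  0.     1.693] dock [-0.2145  0.0096  0.2801] F [ 0.28 -1.01 -0.24] Fd [ 0.16 -1.04 -0.24] w 0.0238 q [ 0.806  0.157 -1.161  2.099  0.216  0.887  1.22 ]
-> r [ 0.001 -0.001 -0.   ] d [ 0.   15.92  1.74] q [ 0.43  0.45 -0.86  2.29  0.72  0.56  0.7 ] err 0.0 0.0
-> r [ 0.001 -0.001 -0.   ] d [ 0.   26.68  2.68] q [ 0.13  0.65 -0.5   2.35  1.28  0.33  0.18] err 0.0 0.0
```

{"name": "arm_command", "arguments": {"moves": [{"rx":0,"ry":0,"rz":0,"x":0,"y":3.2,"z":0.35,"gripper":-0.45},{"rx":0,"ry":0,"rz":0,"x":0,"y":6.4,"z":0.7,"gripper":-0.45},{"rx":0,"ry":0,"rz":0,"x":0,"y":9.6,"z":1.05,"gripper":-0.45},{"rx":0,"ry":0,"rz":0,"x":0,"y":12.8,"z":1.4,"gripper":-0.45},{"rx":0,"ry":0,"rz":0,"x":0,"y":15.9,"z":1.7,"gripper":-0.45}]}}

```text
clock: 5.95
position: [0.405, 0.0485, 0.1183]
tool_rot: [-1.677, -0.003, 1.69]
force: [3.0, -0.1, -0.1]
grip_width: 0.0236
```

```bash
python3 -c "
from tgt import *
st();go(-.213,.0096,.05,6);go(-.213,.0096,.012,6)"
```

```text
5.95 pos [0.405  0.0485 0.1183] rot [-1.677 -0.003  1.69 ] dock [-0.2149  0.0118  0.1183] F [ 2.96 -0.13 -0.1 ] Fd [ 2.92 -0.49 -0.1 ] w 0.0236 q [ 0.425  0.449 -0.858  2.297  0.731  0.551  0.693]
-> r [ 0.001 -0.004  0.003] d [-0.24  6.81  0.53] q [ 0.24  0.58 -0.64  2.34  1.04  0.41  0.41] err 0.0 0.0
-> r [ 0.001 -0.004  0.003] d [-0.25 10.59  0.93] q [ 0.14  0.65 -0.52  2.35  1.28  0.33  0.18] err 0.0 0.0
```

{"name": "arm_command", "arguments": {"moves": [{"rx":0,"ry":0,"rz":0,"x":-0.2,"y":2.5,"z":0.2,"gripper":-0.45},{"rx":0,"ry":0,"rz":0,"x":-0.2,"y":5,"z":0.4,"gripper":-0.45},{"rx":0,"ry":0,"rz":0,"x":-0.2,"y":7.5,"z":0.6,"gripper":-0.45},{"rx":0,"ry":0,"rz":0,"x":-0.2,"y":9.5,"z":0.7,"gripper":-0.45},{"rx":0,"ry":0,"rz":0,"x":-0.2,"y":10.3,"z":0.8,"gripper":-0.45}]}}

```text
clock: 6.37
position: [0.4077, 0.048, 0.0146]
tool_rot: [-1.675, -0.003, 1.692]
force: [-0.5, -0.3, -0.2]
grip_width: 0.0234
```

```bash
python3 -c "
from tgt import *
st();go(-.208,.0096,.014,9)
for n in ['wrist','scene']:
  p,d=bot.grab_frame(n); save(n+'3',p); np.save(n+'3.npy',d)
  if n=='scene': save('scene3c',cv2.resize(p[60:290,170:420],None,fx=2.6,fy=2.6))
st()"
```

```text
6.37 pos [0.4077 0.048  0.0146] rot [-1.675 -0.003  1.692] dock [-0.2123  0.0111  0.0146] F [-0.5  -0.27 -0.17] Fd [-0.53 -0.21 -0.17] w 0.0234 q [ 0.132  0.641 -0.509  2.349  1.25   0.325  0.203]
-> r [-0.052 -0.002  0.003] d [-0.14  0.11 -0.42] q [ 0.11  0.64 -0.48  2.38  1.51  0.3  -0.06] err 0.0 0.0
6.47 pos [0.4076 0.0483 0.0157] rot [-1.675 -0.004  1.692] dock [-0.2123  0.0113  0.0157] F [ 0.3  -0.01  0.78] Fd [ 0.3  -0.05  0.78] w 0.0234 q [ 0.136  0.639 -0.513  2.349  1.243  0.327  0.21 ]
```

View pics/scene3c.png

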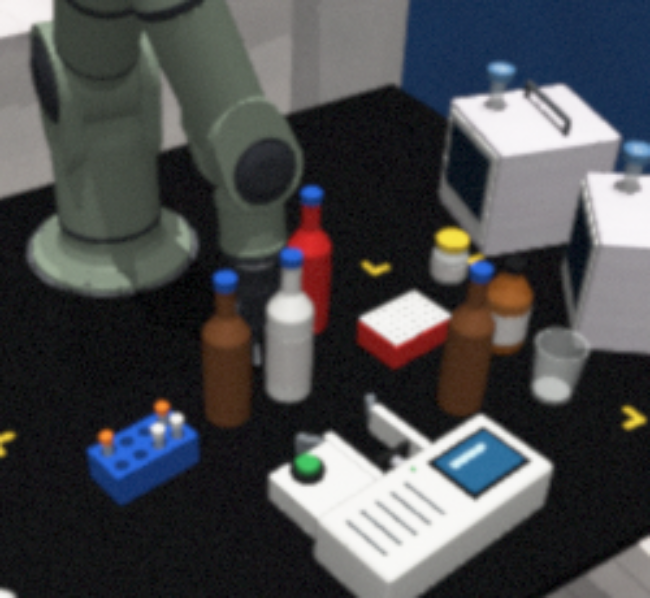

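View pics/wrist3.png

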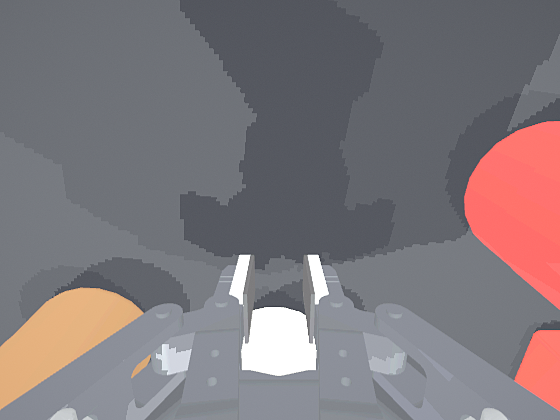

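```bash
python3 -c "
from tgt import *
go(-.197,.0098,.014,10);go(-.185,.0098,.014,13);go(-.15,.011,.014,14);go(-.1,.011,.014,18)"
```

```text
-> r [-0.07  -0.002  0.003] d [-0.15  0.32 -1.5 ] q [ 0.11  0.64 -0.48  2.37  1.55  0.31 -0.09] err 0.0 0.0
-> r [-0.122 -0.002  0.003] d [-0.15  0.45 -2.7 ] q [ 0.15  0.66 -0.54  2.38  1.74  0.36 -0.27] err 0.0 0.0
-> r [-0.14  -0.002  0.003] d [-0.02  0.82 -6.18] q [ 0.12  0.67 -0.5   2.31  1.66  0.33 -0.17] err 0.0 0.0
-> r [-0.21  -0.002  0.003] d [ -0.02   1.34 -11.15] q [ 0.14  0.71 -0.51  2.24  1.76  0.36 -0.23] err 0.0 0.0
```

{"name": "arm_command", "arguments": {"moves": [{"rx":-0.02,"ry":0,"rz":0,"x":-0.1,"y":0.1,"z":-0.4,"gripper":-0.45},{"rx":-0.04,"ry":0,"rz":0,"x":-0.15,"y":0.2,"z":-0.8,"gripper":-0.45},{"rx":-0.07,"ry":0,"rz":0,"x":-0.15,"y":0.3,"z":-1.2,"gripper":-0.45},{"rx":-0.07,"ry":0,"rz":0,"x":-0.15,"y":0.3,"z":-1.5,"gripper":-0.45}]}}

```text
clock: 6.8
position: [0.424, 0.0485, 0.0162]
tool_rot: [-1.751, -0.005, 1.691]
force: [0.1, -0.4, 0.2]
grip_width: 0.0237
```

```bash
python3 -c "
from tgt import *
st();go(-.185,.0098,.014,13)"
```

```text
6.8 pos [0.424  0.0485 0.0162] rot [-1.751 -0.005  1.691] dock [-0.196   0.0095  0.0162] F [ 0.14 -0.37  0.24] Fd [ 0.1  -0.39  0.24] w 0.0237 q [ 0.097  0.633 -0.459  2.371  1.563  0.285 -0.103]
-> r [-0.047 -0.004  0.005] d [ 0.03  0.41 -1.05] q [ 0.14  0.66 -0.53  2.38  1.75  0.35 -0.27] err 0.0 0.0
```

{"name": "arm_command", "arguments": {"moves": [{"rx":-0.015,"ry":0,"rz":0.002,"x":0,"y":0.1,"z":-0.3,"gripper":-0.45},{"rx":-0.03,"ry":0,"rz":0.004,"x":0,"y":0.2,"z":-0.6,"gripper":-0.45},{"rx":-0.047,"ry":0,"rz":0.005,"x":0,"y":0.3,"z":-0.9,"gripper":-0.45},{"rx":-0.047,"ry":0,"rz":0.005,"x":0,"y":0.35,"z":-1.2,"gripper":-0.45}]}}

```text
clock: 7.13
position: [0.4345, 0.0493, 0.0143]
tool_rot: [-1.792, -0.0, 1.689]
force: [-9.8, -2.8, 6.8]
grip_width: 0.0235
```

```bash
python3 -c "
from tgt import *
st();go(-.165,.010,.014,14);go(-.15,.011,.014,14)"
```

```text
7.13 pos [0.4345 0.0493 0.0143] rot [-1.792 -0.     1.689] dock [-0.1855  0.009   0.0143] F [-9.82 -2.85  6.79] Fd [-10.1   -1.62   6.79] w 0.0235 q [ 0.14   0.656 -0.519  2.376  1.726  0.34  -0.258]
-> r [-0.023 -0.005 -0.001] d [ 0.11  0.48 -1.99] q [ 0.14  0.67 -0.51  2.34  1.73  0.34 -0.25] err 0.0 0.0
-> r [-0.023 -0.005 -0.001] d [ 0.22  0.81 -3.45] q [ 0.11  0.67 -0.48  2.31  1.67  0.32 -0.18] err 0.0 0.0
```

{"name": "arm_command", "arguments": {"moves": [{"rx":0,"ry":0,"rz":0,"x":0,"y":0,"z":0,"gripper":-0.45}]}}

```text
clock: 7.22
position: [0.4351, 0.0494, 0.0145]
tool_rot: [-1.792, -0.0, 1.689]
force: [-5.3, -1.1, 3.2]
grip_width: 0.0236
```

```bash
python3 -c "
from tgt import *
st()
p,d=bot.grab_frame('scene'); save('scene4',p); np.save('scene4.npy',d); save('scene4c',cv2.resize(p[140:250,220:330],None,fx=5,fy=5,interpolation=2))
st();go(-.165,.010,.0145,13)"
```

```text
7.22 pos [0.4351 0.0494 0.0145] rot [-1.792 -0.     1.689] dock [-0.1848  0.009   0.0145] F [-5.32 -1.06  3.16] Fd [-5.41 -0.4   3.16] w 0.0236 q [ 0.139  0.655 -0.517  2.374  1.721  0.339 -0.254]
7.27 pos [0.4351 0.0494 0.0145] rot [-1.792 -0.     1.689] dock [-0.1849  0.009   0.0145] F [-5.81 -1.97  2.67] Fd [-6.01 -1.24  2.67] w 0.0237 q [ 0.139  0.655 -0.517  2.374  1.722  0.339 -0.254]
-> r [-0.005 -0.005 -0.001] d [ 0.11  0.44 -1.94] q [ 0.11  0.66 -0.48  2.33  1.65  0.31 -0.17] err 0.0 0.0
```

View pics/scene4c.png

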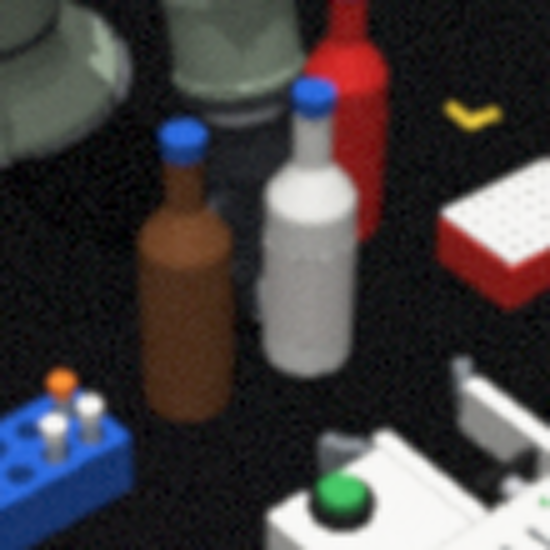

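{"name": "arm_command", "arguments": {"moves": [{"rx":0,"ry":0,"rz":0,"x":0.02,"y":0.09,"z":-0.4,"gripper":-0.45},{"rx":0,"ry":0,"rz":0,"x":0.04,"y":0.18,"z":-0.8,"gripper":-0.45},{"rx":0,"ry":0,"rz":0,"x":0.06,"y":0.27,"z":-1.2,"gripper":-0.45},{"rx":0,"ry":0,"rz":0,"x":0.08,"y":0.36,"z":-1.6,"gripper":-0.45},{"rx":0,"ry":0,"rz":0,"x":0.1,"y":0.45,"z":-2.0,"gripper":-0.45}]}}

```text
clock: 7.68
position: [0.4555, 0.053, 0.0146]
tool_rot: [-1.792, -0.001, 1.689]
force: [-5.6, -1.6, 1.2]
grip_width: 0.0238
```

```bash
python3 -c "
from tgt import *
st()
p,d=bot.grab_frame('wrist'); save('wrist5',p); np.save('wrist5.npy',d)
p,d=bot.grab_frame('scene'); save('scene5c',cv2.resize(p[140:250,220:330],None,fx=5,fy=5,interpolation=2))
st();go(-.145,.011,.0145,13.5)"
```

```text
7.68 pos [0.4555 0.053  0.0146] rot [-1.792e+00 -1.000e-03  1.689e+00] dock [-0.1642  0.0101  0.0146] F [-5.59 -1.56  1.19] Fd [-5.74 -0.86  1.19] w 0.0238 q [ 0.101  0.656 -0.466  2.327  1.624  0.306 -0.149]
7.78 pos [0.4561 0.0532 0.0147] rot [-1.793e+00 -1.000e-03  1.689e+00] dock [-0.1636  0.0103  0.0147] F [-1.89 -1.05  0.01] Fd [-2.   -0.81  0.01] w 0.0234 q [ 0.101  0.656 -0.466  2.326  1.626  0.306 -0.151]
-> r [-0.013 -0.005 -0.   ] d [ 0.08  0.43 -1.81] q [ 0.09  0.66 -0.45  2.29  1.59  0.3  -0.11] err 0.0 0.0
```

View pics/scene5c.png

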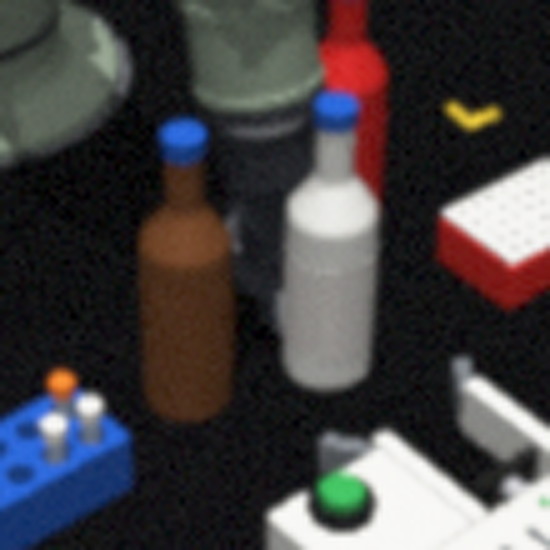

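View pics/wrist5.png

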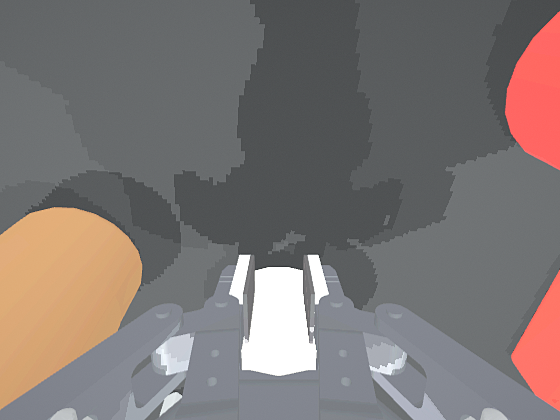

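```bash
python3 -c "
from tgt import *
d=np.load('wrist5.npy'); c=bot.camera_model('wrist'); s=bot.observe()
T=np.eye(4);T[:3,:3]=E(s['tool_rot']).as_matrix();T[:3,3]=s['position']
W=world('wrist',d,T); k=np.zeros(d.shape,bool);k[200:420,0:145]=1
w=W[k&(d>0)]; D=(w-O)@RD
for z in np.arange(.04,.17,.02):
  q=D[abs(D[:,2]-z)<.01]
  # separate knuckle by tool-frame
  print(round(z,2),len(q), np.percentile(q[:,1],[1,50,99]).round(4) if len(q) else '')
# brown via pixel rows at left edge
for (v,u) in [(230,100),(265,135),(290,135),(250,60),(310,170),(330,150)]:
  p=W[v,u]; print((u,v),p.round(4),'dock',todock(p).round(4))
"
```

```text
0.04 5687 [-0.0943 -0.07   -0.0598]
0.06 5935 [-0.0823 -0.0672 -0.0318]
0.08 7648 [-0.071  -0.0366 -0.028 ]
0.1 2762 [-0.0505 -0.0399 -0.0336]
0.12 0 
0.14 0 
0.16 0 
(100, 230) [ 0.445  -0.0307  0.0102] dock [-0.1849 -0.0717  0.0102]
(135, 265) [ 0.4658 -0.0175  0.0085] dock [-0.1627 -0.0611  0.0085]
(135, 290) [ 0.4803 -0.0179  0.0112] dock [-0.1483 -0.0633  0.0112]
(60, 250) [ 0.4415 -0.0364  0.0308] dock [-0.189  -0.0769  0.0308]
(170, 310) [0.4372 0.0159 0.0606] dock [-0.1869 -0.0244  0.0606]
(150, 330) [0.437  0.0124 0.0691] dock [-0.1876 -0.0279  0.0691]
```

{"name": "arm_command", "arguments": {"moves": [{"rx":0,"ry":0,"rz":0,"x":0.02,"y":0.11,"z":-0.5,"gripper":-0.45},{"rx":0,"ry":0,"rz":0,"x":0.04,"y":0.22,"z":-1.0,"gripper":-0.45},{"rx":0,"ry":0,"rz":0,"x":0.06,"y":0.33,"z":-1.5,"gripper":-0.45},{"rx":0,"ry":0,"rz":0,"x":0.08,"y":0.44,"z":-2.0,"gripper":-0.45},{"rx":0,"ry":0,"rz":0,"x":0.1,"y":0.55,"z":-2.5,"gripper":-0.45}]}}

```text
clock: 8.2
position: [0.4804, 0.0572, 0.0146]
tool_rot: [-1.792, -0.001, 1.689]
force: [-6.0, -0.6, 1.3]
grip_width: 0.0233
```

```bash
python3 -c "
from tgt import *
st();go(-.113,.0115,.0145,15)"
```

```text
8.2 pos [0.4804 0.0572 0.0146] rot [-1.792e+00 -1.000e-03  1.689e+00] dock [-0.1389  0.0113  0.0146] F [-5.98 -0.64  1.28] Fd [-6.01  0.1   1.28] w 0.0233 q [ 0.072  0.664 -0.424  2.267  1.476  0.283  0.008]
-> r [-0.04  -0.005  0.   ] d [ 0.04  0.58 -2.53] q [ 0.08  0.68 -0.43  2.23  1.56  0.29 -0.06] err 0.0 0.0
```

{"name": "arm_command", "arguments": {"moves": [{"rx":-0.01,"ry":0,"rz":0,"x":0,"y":0.11,"z":-0.5,"gripper":-0.45},{"rx":-0.02,"ry":0,"rz":0,"x":0,"y":0.22,"z":-1.0,"gripper":-0.45},{"rx":-0.03,"ry":0,"rz":0,"x":0,"y":0.33,"z":-1.5,"gripper":-0.45},{"rx":-0.04,"ry":0,"rz":0,"x":0,"y":0.44,"z":-2.0,"gripper":-0.45},{"rx":-0.05,"ry":0,"rz":0,"x":0,"y":0.55,"z":-2.5,"gripper":-0.45}]}}

```text
clock: 8.62
position: [0.5061, 0.0603, 0.0147]
tool_rot: [-1.843, -0.001, 1.689]
force: [-4.4, -0.8, -1.5]
grip_width: 0.0237
```

```bash
python3 -c "
from tgt import *
st();go(-.089,.008,.0145,17)
p,d=bot.grab_frame('top'); save('top6',p); np.save('top6.npy',d); save('top6c',cv2.resize(p[110:330,170:390],None,fx=2.7,fy=2.7,interpolation=2))
p,d=bot.grab_frame('scene'); save('scene6',p); np.save('scene6.npy',d); save('scene6c',cv2.resize(p[140:290,250:400],None,fx=4,fy=4,interpolation=2))
st()
W=world('scene',d); S=W[150:235,260:320].reshape(-1,3); dd=d[150:235,260:320].ravel()
from scipy.optimize import least_squares
c0=dock([-.075,.011,0])
k=(dd>0)&(S[:,2]>.04)&(S[:,2]<.14)&(np.hypot(S[:,0]-c0[0]+0,S[:,1]-c0[1])<.043)&(S[:,0]>c0[0]-.005); s=S[k]
f=least_squares(lambda c:np.hypot(s[:,0]-c[0],s[:,1]-c[1])-.033,c0[:2],loss='soft_l1',f_scale=.003); print(len(s),todock([*f.x,0]).round(4))
"
```

```text
8.62 pos [0.5061 0.0603 0.0147] rot [-1.843e+00 -1.000e-03  1.689e+00] dock [-0.1131  0.0112  0.0147] F [-4.36 -0.8  -1.52] Fd [-4.43 -0.26 -1.52] w 0.0237 q [ 0.088  0.682 -0.442  2.243  1.625  0.301 -0.122]
-> r [-0.025 -0.005  0.   ] d [-0.31  0.66 -2.32] q [ 0.09  0.7  -0.43  2.2   1.63  0.3  -0.1 ] err 0.0 0.0
8.72 pos [0.5064 0.0604 0.0147] rot [-1.843 -0.002  1.689] dock [-0.1128  0.0112  0.0147] F [-2.24 -0.75 -1.73] Fd [-2.31 -0.47 -1.73] w 0.0236 q [ 0.088  0.683 -0.443  2.242  1.625  0.301 -0.123]
366 [-0.0718  0.0114  0.    ]
```

View pics/top6c.png

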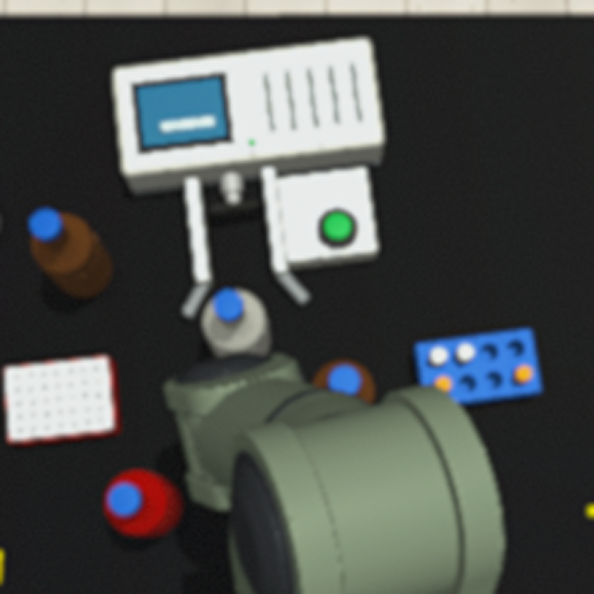

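View pics/scene6c.png

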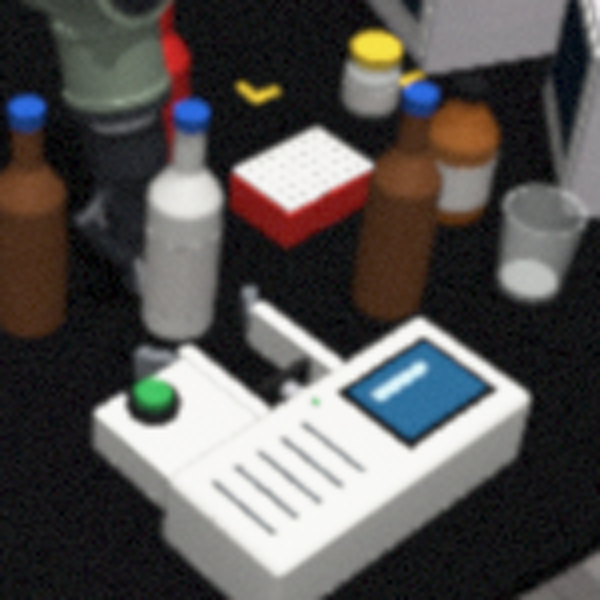

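```bash
cat > links.py <<'E'
from tgt import *
def chain(q):
    p=P; o=p[:3]; T=np.array(p[3:]).reshape(-1,3)
    ax='zyzyzyz'; sg=[-1,1,-1,1,-1,1,-1]; off=[o[0],0,0,0,0,0,o[1]]
    R=Ro.identity(); t=np.array([0,0,T[0][2]]); out=[t]
    for i in range(7):
        R=R*Ro.from_euler(ax[i],sg[i]*q[i]+off[i]); t=t+R.apply(T[i+1]); out.append(t)
    return out
def rep(q):
    c=chain(q); el=c[4]-0; 
    b=np.array([.4715,-.049]);
    print('elbow',c[3].round(3),'wrist',c[6-0].round(3),c[5].round(3))
    # min distance of segments c[3]->c[5], c[5]->c[6], c[6]->c[7] to brown axis segment z 0..0.24
    for a,bb in [(3,5),(5,6),(6,7)]:
        best=min((np.linalg.norm(c[a]+s*(c[bb]-c[a])-np.r_[b,z]),s,z) for s in np.linspace(0,1,40) for z in np.linspace(0,.24,25)); print(' ',a,bb,np.round(best,3))
E
python3 -c "
from links import *
q=bot.observe()['qpos']; rep(q)
for dx,dy,th in [(-.08,.005,16),(-.05,0,17),(-.02,0,18),(.02,0,20)]:
  x,R=pose(dx,dy,.0145,th); q,a,b=track(q,x,R); print(dx,q.round(2)); rep(q)
"
```

```text
elbow [ 0.337 -0.069  0.727] wrist [0.449 0.054 0.222] [0.418 0.05  0.332]
  3 5 [0.146 1.    0.24 ]
  5 6 [0.105 1.    0.22 ]
  6 7 [0.105 0.205 0.18 ]
-0.08 [ 0.07  0.7  -0.4   2.17  1.47  0.28  0.06]
elbow [ 0.344 -0.065  0.722] wrist [0.482 0.052 0.221] [0.45  0.049 0.331]
  3 5 [0.135 1.    0.24 ]
  5 6 [0.1   0.795 0.24 ]
  6 7 [0.102 0.    0.22 ]
-0.05 [ 0.09  0.72 -0.4   2.11  1.4   0.28  0.16]
elbow [ 0.352 -0.069  0.715] wrist [0.508 0.05  0.22 ] [0.475 0.047 0.329]
  3 5 [0.131 1.    0.24 ]
  5 6 [0.103 0.718 0.24 ]
  6 7 [0.106 0.    0.22 ]
-0.02 [ 0.09  0.74 -0.41  2.04  1.34  0.3   0.23]
elbow [ 0.361 -0.073  0.706] wrist [0.535 0.054 0.219] [0.499 0.05  0.328]
  3 5 [0.135 1.    0.24 ]
  5 6 [0.114 0.615 0.24 ]
  6 7 [0.12 0.   0.22]
0.02 [ 0.09  0.78 -0.42  1.97  1.33  0.31  0.27]
elbow [ 0.373 -0.074  0.694] wrist [0.567 0.058 0.216] [0.528 0.053 0.324]
  3 5 [0.144 1.    0.24 ]
  5 6 [0.133 0.487 0.24 ]
  6 7 [0.143 0.    0.22 ]
```

{"name": "arm_command", "arguments": {"moves": [{"rx":-0.01,"ry":0,"rz":0,"x":-0.09,"y":0.14,"z":-0.5,"gripper":-0.45},{"rx":-0.01,"ry":0,"rz":0,"x":-0.18,"y":0.28,"z":-1.0,"gripper":-0.45},{"rx":-0.01,"ry":0,"rz":0,"x":-0.28,"y":0.41,"z":-1.45,"gripper":-0.45},{"rx":-0.01,"ry":0,"rz":0,"x":-0.38,"y":0.54,"z":-1.92,"gripper":-0.45},{"rx":-0.01,"ry":0,"rz":0,"x":-0.48,"y":0.67,"z":-2.4,"gripper":-0.45}]}}

```text
clock: 9.13
position: [0.5311, 0.0588, 0.0146]
tool_rot: [-1.852, -0.002, 1.69]
force: [-3.9, 0.7, -0.8]
grip_width: 0.0232
```

```bash
python3 -c "
from tgt import *
st();go(-.065,.001,.0145,16)"
```

```text
9.13 pos [0.5311 0.0588 0.0146] rot [-1.852 -0.002  1.69 ] dock [-0.0885  0.0066  0.0146] F [-3.91  0.65 -0.76] Fd [-3.8   1.13 -0.76] w 0.0232 q [ 0.075  0.693 -0.408  2.19   1.54   0.279 -0.018]
-> r [ 0.002 -0.005  0.001] d [-0.55  0.66 -2.25] q [ 0.08  0.71 -0.4   2.13  1.38  0.28  0.17] err 0.0 0.0
```

{"name": "arm_command", "arguments": {"moves": [{"rx":0,"ry":0,"rz":0,"x":-0.12,"y":0.135,"z":-0.47,"gripper":-0.45},{"rx":0,"ry":0,"rz":0,"x":-0.24,"y":0.27,"z":-0.94,"gripper":-0.45},{"rx":0,"ry":0,"rz":0,"x":-0.36,"y":0.405,"z":-1.41,"gripper":-0.45},{"rx":0,"ry":0,"rz":0,"x":-0.48,"y":0.54,"z":-1.88,"gripper":-0.45},{"rx":0,"ry":0,"rz":0,"x":-0.58,"y":0.675,"z":-2.35,"gripper":-0.45}]}}

```text
clock: 9.55
position: [0.5561, 0.056, 0.0146]
tool_rot: [-1.852, -0.002, 1.69]
force: [-3.5, -0.3, -0.6]
grip_width: 0.0236
```

```bash
python3 -c "
from tgt import *
st();go(-.04,.0,.0145,16)
p,d=bot.grab_frame('top'); save('top7',p); save('top7c',cv2.resize(p[110:270,170:330],None,fx=3.7,fy=3.7,interpolation=2))
p,d=bot.grab_frame('scene'); save('scene7c',cv2.resize(p[150:300,250:400],None,fx=4,fy=4,interpolation=2))
W=world('scene',d); S=W[150:245,260:330].reshape(-1,3); dd=d[150:245,260:330].ravel()
from scipy.optimize import least_squares
c0=dock([-.023,.001,0])
k=(dd>0)&(S[:,2]>.05)&(S[:,2]<.14)&(np.hypot(S[:,0]-c0[0]+0,S[:,1]-c0[1])<.043)&(S[:,0]>c0[0]-.005); s=S[k]
f=least_squares(lambda c:np.hypot(s[:,0]-c[0],s[:,1]-c[1])-.033,c0[:2],loss='soft_l1',f_scale=.003); print(len(s),todock([*f.x,0]).round(4))
st()
"
```

```text
9.55 pos [0.5561 0.056  0.0146] rot [-1.852 -0.002  1.69 ] dock [-0.064   0.0007  0.0146] F [-3.51 -0.33 -0.64] Fd [-3.52  0.11 -0.64] w 0.0236 q [ 0.081  0.709 -0.397  2.13   1.387  0.277  0.159]
-> r [ 0.002 -0.005  0.001] d [-0.06  0.68 -2.31] q [ 0.11  0.73 -0.44  2.07  1.27  0.32  0.3 ] err 0.0 0.0
338 [-0.0228  0.0011  0.    ]
9.65 pos [0.5566 0.0559 0.0147] rot [-1.853 -0.002  1.689] dock [-0.0635  0.0006  0.0147] F [-1.95  0.28 -0.99] Fd [-1.9   0.51 -0.99] w 0.0237 q [ 0.082  0.709 -0.397  2.129  1.388  0.277  0.157]
```

View pics/top7c.png

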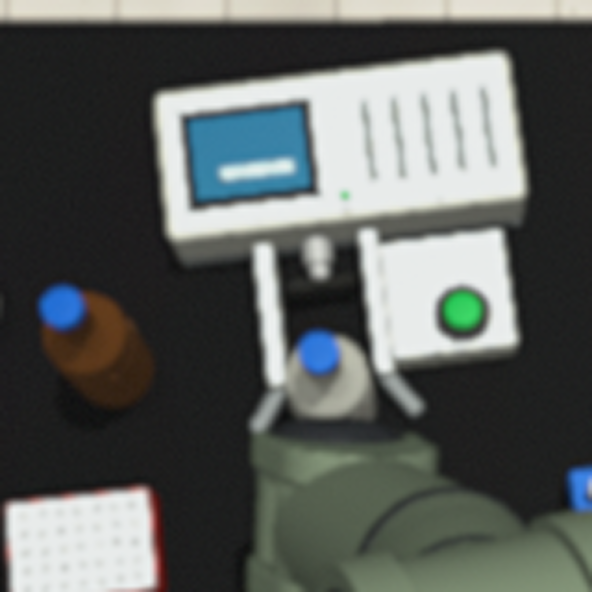

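View pics/scene7c.png

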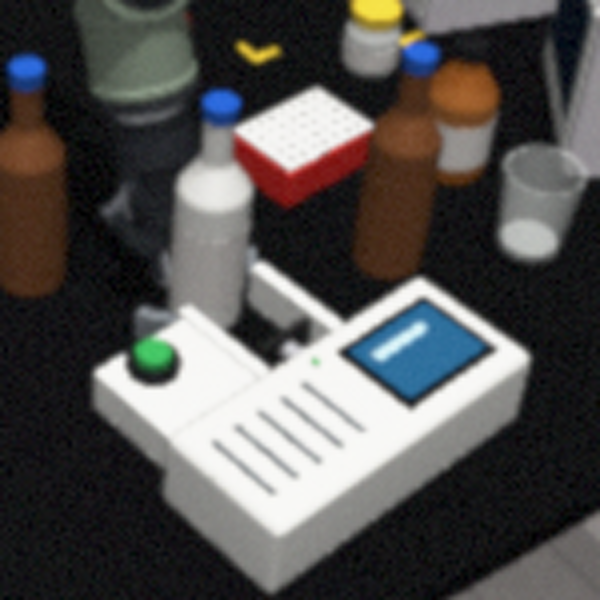

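{"name": "arm_command", "arguments": {"moves": [{"rx":0,"ry":0,"rz":0,"x":-0.02,"y":0.15,"z":-0.5,"gripper":-0.45},{"rx":0,"ry":0,"rz":0,"x":-0.04,"y":0.3,"z":-1.0,"gripper":-0.45},{"rx":0,"ry":0,"rz":0,"x":-0.06,"y":0.44,"z":-1.5,"gripper":-0.45},{"rx":0,"ry":0,"rz":0,"x":-0.06,"y":0.58,"z":-2.0,"gripper":-0.45},{"rx":0,"ry":0,"rz":0,"x":-0.06,"y":0.73,"z":-2.5,"gripper":-0.45}]}}

```text
clock: 10.07
position: [0.5817, 0.0583, 0.0145]
tool_rot: [-1.852, -0.002, 1.689]
force: [-7.8, -0.2, 3.0]
grip_width: 0.0236
```

```bash
python3 -c "
from tgt import *
st();go(-.012,.0,.0145,16)"
```

```text
10.07 pos [0.5817 0.0583 0.0145] rot [-1.852 -0.002  1.689] dock [-0.0383 -0.0001  0.0145] F [-7.79 -0.22  2.96] Fd [-7.76  0.74  2.96] w 0.0236 q [ 0.109  0.735 -0.433  2.064  1.266  0.315  0.302]
-> r [ 0.002 -0.005  0.001] d [ 0.02  0.73 -2.53] q [ 0.14  0.77 -0.48  1.99  1.18  0.37  0.42] err 0.0 0.0
```

{"name": "arm_command", "arguments": {"moves": [{"rx":0,"ry":0,"rz":0,"x":0,"y":0.11,"z":-0.4,"gripper":-0.45},{"rx":0,"ry":0,"rz":0,"x":0.01,"y":0.22,"z":-0.8,"gripper":-0.45},{"rx":0,"ry":0,"rz":0,"x":0.02,"y":0.33,"z":-1.2,"gripper":-0.45},{"rx":0,"ry":0,"rz":0,"x":0.02,"y":0.44,"z":-1.6,"gripper":-0.45},{"rx":0,"ry":0,"rz":0,"x":0.02,"y":0.55,"z":-2.0,"gripper":-0.45}]}}

```text
clock: 10.48
position: [0.6022, 0.0609, 0.0147]
tool_rot: [-1.852, -0.002, 1.689]
force: [-4.7, -1.2, -1.3]
grip_width: 0.0234
```

```bash
python3 -c "
from tgt import *
st();go(-.012,.0,.0145,16)"
```

```text
10.48 pos [0.6022 0.0609 0.0147] rot [-1.852 -0.002  1.689] dock [-0.0176 -0.      0.0147] F [-4.72 -1.18 -1.29] Fd [-4.83 -0.59 -1.29] w 0.0234 q [ 0.133  0.759 -0.467  2.009  1.196  0.353  0.391]
-> r [ 0.002 -0.005  0.001] d [ 0.    0.17 -0.54] q [ 0.14  0.77 -0.48  1.99  1.18  0.37  0.42] err 0.0 0.0
```

{"name": "arm_command", "arguments": {"moves": [{"rx":0,"ry":0,"rz":0,"x":0,"y":0.058,"z":-0.2,"gripper":-0.45},{"rx":0,"ry":0,"rz":0,"x":0,"y":0.115,"z":-0.4,"gripper":-0.45},{"rx":0,"ry":0,"rz":0,"x":0,"y":0.173,"z":-0.6,"gripper":-0.45},{"rx":0,"ry":0,"rz":0,"x":0,"y":0.23,"z":-0.8,"gripper":-0.45},{"rx":0,"ry":0,"rz":0,"x":0,"y":0.288,"z":-1.0,"gripper":-0.45}]}}

```text
clock: 10.9
position: [0.6133, 0.0624, 0.0148]
tool_rot: [-1.853, -0.003, 1.689]
force: [-5.3, -1.1, -2.0]
grip_width: 0.0233
```

```bash
python3 -c "
from tgt import *
st()"
```

```text
10.9 pos [0.6133 0.0624 0.0148] rot [-1.853 -0.003  1.689] dock [-0.0065  0.0001  0.0148] F [-5.26 -1.12 -1.99] Fd [-5.35 -0.47 -1.99] w 0.0233 q [ 0.143  0.771 -0.484  1.981  1.17   0.372  0.428]
```

{"name": "arm_command", "arguments": {"moves": [{"rx":0,"ry":0,"rz":0,"x":0,"y":0.03,"z":-0.1,"gripper":-0.45},{"rx":0,"ry":0,"rz":0,"x":0,"y":0.06,"z":-0.2,"gripper":-0.45}]}}

```text
clock: 11.07
position: [0.6154, 0.0627, 0.0147]
tool_rot: [-1.853, -0.003, 1.689]
force: [-4.5, 0.1, -1.1]
grip_width: 0.0232
```

{"name": "arm_command", "arguments": {"moves": [{"rx":0,"ry":0,"rz":0,"x":0,"y":0.03,"z":-0.1,"gripper":-0.45},{"rx":0,"ry":0,"rz":0,"x":0,"y":0.06,"z":-0.2,"gripper":-0.45}]}}

```text
clock: 11.23
position: [0.6174, 0.0629, 0.0147]
tool_rot: [-1.853, -0.003, 1.689]
force: [-5.2, -1.0, -0.7]
grip_width: 0.0239
```

```bash
python3 -c "
from tgt import *
st()"
```

```text
11.23 pos [0.6174 0.0629 0.0147] rot [-1.853 -0.003  1.689] dock [-0.0023  0.0001  0.0147] F [-5.16 -1.01 -0.75] Fd [-5.24 -0.37 -0.75] w 0.0239 q [ 0.147  0.776 -0.49   1.97   1.16   0.38   0.442]
```

{"name": "arm_command", "arguments": {"moves": [{"rx":0,"ry":0,"rz":0,"x":0,"y":0.03,"z":-0.1,"gripper":-0.45},{"rx":0,"ry":0,"rz":0,"x":0,"y":0.06,"z":-0.2,"gripper":-0.45}]}}

```text
clock: 11.4
position: [0.6195, 0.0631, 0.0147]
tool_rot: [-1.853, -0.003, 1.689]
force: [-5.2, -0.4, -1.4]
grip_width: 0.0236
```

{"name": "arm_command", "arguments": {"moves": [{"rx":0,"ry":0,"rz":0,"x":0,"y":0.03,"z":-0.1,"gripper":-0.45},{"rx":0,"ry":0,"rz":0,"x":0,"y":0.06,"z":-0.2,"gripper":-0.45}]}}

```text
clock: 11.57
position: [0.6209, 0.0632, 0.0144]
tool_rot: [-1.852, -0.002, 1.689]
force: [-13.2, -2.3, 5.4]
grip_width: 0.0232
```

{"name": "arm_command", "arguments": {"moves": [{"rx":0,"ry":0,"rz":0,"x":0,"y":0,"z":0,"gripper":-0.45}]}}

```text
clock: 11.65
position: [0.6209, 0.0632, 0.0145]
tool_rot: [-1.852, -0.002, 1.689]
force: [-11.1, -0.9, 3.8]
grip_width: 0.0234
```

```bash
python3 -c "
from tgt import *
st()"
```

```text
11.65 pos [0.6209 0.0632 0.0145] rot [-1.852 -0.002  1.689] dock [ 0.0012 -0.      0.0145] F [-11.07  -0.9    3.8 ] Fd [-11.1    0.47   3.8 ] w 0.0234 q [ 0.151  0.781 -0.496  1.96   1.149  0.388  0.456]
```

{"name": "arm_command", "arguments": {"moves": [{"rx":0,"ry":0,"rz":0,"x":0,"y":0.01,"z":-0.05,"gripper":-0.45},{"rx":0,"ry":0,"rz":0,"x":0,"y":0.025,"z":-0.1,"gripper":-0.45},{"rx":0,"ry":0,"rz":0,"x":0,"y":0.025,"z":-0.1,"gripper":-0.45}]}}

```text
clock: 11.9
position: [0.6214, 0.0632, 0.0144]
tool_rot: [-1.851, -0.002, 1.689]
force: [-15.3, -2.2, 7.1]
grip_width: 0.0236
```

```bash
python3 -c "
from tgt import *
st()"
```

```text
11.9 pos [0.6214 0.0632 0.0144] rot [-1.851 -0.002  1.689] dock [ 0.0017 -0.0001  0.0144] F [-15.33  -2.18   7.07] Fd [-15.48  -0.28   7.07] w 0.0236 q [ 0.152  0.782 -0.497  1.958  1.147  0.39   0.459]
```

{"name": "arm_command", "arguments": {"moves": [{"rx":0,"ry":0,"rz":0,"x":0,"y":0,"z":0,"gripper":-0.45},{"rx":0,"ry":0,"rz":0,"x":0,"y":0,"z":0,"gripper":-0.45},{"rx":0,"ry":0,"rz":0,"x":0,"y":0,"z":0,"gripper":-0.45}]}}

```text
clock: 12.15
position: [0.6214, 0.0633, 0.0144]
tool_rot: [-1.851, -0.002, 1.689]
force: [-14.6, -2.1, 6.8]
grip_width: 0.0237
```

```bash
python3 -c "
from tgt import *
st()"
```

```text
12.15 pos [0.6214 0.0633 0.0144] rot [-1.851 -0.002  1.689] dock [ 0.0017 -0.0001  0.0144] F [-14.61  -2.05   6.83] Fd [-14.75  -0.24   6.83] w 0.0237 q [ 0.152  0.782 -0.497  1.958  1.147  0.39   0.459]
```

{"name": "arm_command", "arguments": {"moves": [{"rx":0,"ry":0,"rz":0,"x":0,"y":-0.012,"z":-0.066,"gripper":-0.45},{"rx":0,"ry":0,"rz":0,"x":0,"y":-0.012,"z":-0.066,"gripper":-0.45}]}}

```text
clock: 12.32
position: [0.6219, 0.0632, 0.0145]
tool_rot: [-1.851, -0.002, 1.689]
force: [-13.6, -1.5, 3.1]
grip_width: 0.0231
```

```bash
python3 -c "
from tgt import *
st()"
```

```text
12.32 pos [0.6219 0.0632 0.0145] rot [-1.851 -0.002  1.689] dock [ 0.0022 -0.0001  0.0145] F [-13.63  -1.47   3.09] Fd [-13.7    0.21   3.09] w 0.0231 q [ 0.153  0.783 -0.499  1.956  1.144  0.392  0.462]
```

{"name": "arm_command", "arguments": {"moves": [{"rx":0,"ry":0,"rz":0,"x":0,"y":-0.01,"z":-0.05,"gripper":-0.45},{"rx":0,"ry":0,"rz":0,"x":0,"y":-0.01,"z":-0.05,"gripper":-0.45}]}}

```text
clock: 12.48
position: [0.6221, 0.0632, 0.0146]
tool_rot: [-1.85, -0.002, 1.689]
force: [-14.0, -2.1, 2.1]
grip_width: 0.0237
```

```bash
python3 -c "
from tgt import *
st()"
```

```text
12.48 pos [0.6221 0.0632 0.0146] rot [-1.85  -0.002  1.689] dock [ 0.0024 -0.0002  0.0146] F [-14.03  -2.12   2.12] Fd [-14.19  -0.38   2.12] w 0.0237 q [ 0.153  0.783 -0.5    1.955  1.143  0.393  0.464]
```

{"name": "arm_command", "arguments": {"moves": [{"rx":0,"ry":0,"rz":0,"x":0,"y":-0.003,"z":-0.04,"gripper":-0.45},{"rx":0,"ry":0,"rz":0,"x":0,"y":-0.003,"z":-0.04,"gripper":-0.45},{"rx":0,"ry":0,"rz":0,"x":0,"y":-0.003,"z":-0.04,"gripper":-0.45}]}}

```text
clock: 12.73
position: [0.6224, 0.0632, 0.0146]
tool_rot: [-1.85, -0.002, 1.689]
force: [-15.2, -2.3, 2.4]
grip_width: 0.0237
```

```bash
python3 -c "
from tgt import *
st()"
```

```text
12.73 pos [0.6224 0.0632 0.0146] rot [-1.85  -0.002  1.689] dock [ 0.0027 -0.0002  0.0146] F [-15.2   -2.25   2.41] Fd [-15.36  -0.37   2.41] w 0.0237 q [ 0.154  0.784 -0.501  1.954  1.141  0.394  0.466]
```

{"name": "arm_command", "arguments": {"moves": [{"rx":0,"ry":0,"rz":0,"x":0,"y":0,"z":0,"gripper":-0.45},{"rx":0,"ry":0,"rz":0,"x":0,"y":0,"z":0,"gripper":-0.45},{"rx":0,"ry":0,"rz":0,"x":0,"y":0,"z":0,"gripper":-0.45},{"rx":0,"ry":0,"rz":0,"x":0,"y":0,"z":0,"gripper":-0.45},{"rx":0,"ry":0,"rz":0,"x":0,"y":0,"z":0,"gripper":-0.45}]}}

```text
clock: 13.15
position: [0.6224, 0.0632, 0.0146]
tool_rot: [-1.85, -0.002, 1.689]
force: [-15.2, -1.7, 1.1]
grip_width: 0.0235
```

{"name": "arm_command", "arguments": {"moves": [{"rx":0,"ry":0,"rz":0,"x":0,"y":0,"z":0,"gripper":-0.45},{"rx":0,"ry":0,"rz":0,"x":0,"y":0,"z":0,"gripper":-0.45},{"rx":0,"ry":0,"rz":0,"x":0,"y":0,"z":0,"gripper":-0.45},{"rx":0,"ry":0,"rz":0,"x":0,"y":0,"z":0,"gripper":-0.45},{"rx":0,"ry":0,"rz":0,"x":0,"y":0,"z":0,"gripper":-0.45}]}}

```text
clock: 13.57
position: [0.6223, 0.0632, 0.0146]
tool_rot: [-1.85, -0.002, 1.689]
force: [-14.6, -1.8, 0.9]
grip_width: 0.0237
```

{"name": "arm_command", "arguments": {"moves": [{"rx":0,"ry":0,"rz":0,"x":0,"y":0,"z":0,"gripper":-0.45},{"rx":0,"ry":0,"rz":0,"x":0,"y":0,"z":0,"gripper":-0.45},{"rx":0,"ry":0,"rz":0,"x":0,"y":0,"z":0,"gripper":-0.45},{"rx":0,"ry":0,"rz":0,"x":0,"y":0,"z":0,"gripper":-0.45},{"rx":0,"ry":0,"rz":0,"x":0,"y":0,"z":0,"gripper":-0.45}]}}

```text
clock: 13.98
position: [0.6223, 0.0632, 0.0146]
tool_rot: [-1.85, -0.002, 1.689]
force: [-15.4, -2.0, 2.3]
grip_width: 0.0236
```

```bash
python3 -c "
from tgt import *
st()
for n in ['scene','top']:
  p,d=bot.grab_frame(n); save(n+'8',p); np.save(n+'8.npy',d)
  if n=='scene': save('scene8c',cv2.resize(p[150:300,250:400],None,fx=4,fy=4,interpolation=2))
"
```

```text
13.98 pos [0.6223 0.0632 0.0146] rot [-1.85  -0.002  1.689] dock [ 0.0026 -0.0002  0.0146] F [-15.37  -2.04   2.27] Fd [-15.51  -0.13   2.27] w 0.0236 q [ 0.154  0.784 -0.501  1.954  1.141  0.394  0.466]
```

View pics/scene8c.png

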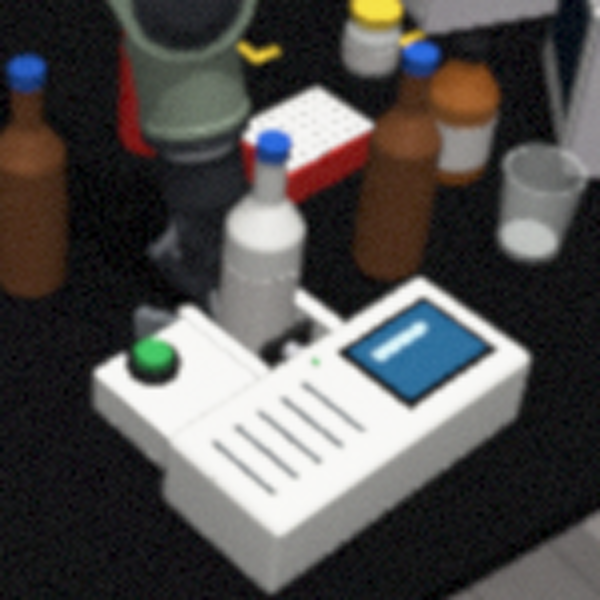

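{"name": "arm_command", "arguments": {"moves": [{"rx":0,"ry":0,"rz":0,"x":0,"y":-0.03,"z":0.1,"gripper":-0.45},{"rx":0,"ry":0,"rz":0,"x":0,"y":-0.06,"z":0.2,"gripper":-0.45},{"rx":0,"ry":0,"rz":0,"x":0,"y":-0.13,"z":0.45,"gripper":-0.45},{"rx":0,"ry":0,"rz":0,"x":0,"y":-0.27,"z":0.95,"gripper":-0.45},{"rx":0,"ry":0,"rz":0,"x":0,"y":-0.42,"z":1.45,"gripper":-0.45}]}}

```text
clock: 14.5
position: [0.6092, 0.0621, 0.0157]
tool_rot: [-1.854, -0.003, 1.689]
force: [-0.7, -0.5, 0.8]
grip_width: 0.0233
```

```bash
python3 -c "
from tgt import *
st();go(-.06,0,.03,16);go(-.08,0,.2,10)"
```

```text
14.5 pos [0.6092 0.0621 0.0157] rot [-1.854 -0.003  1.689] dock [-0.0106  0.0003  0.0157] F [-0.68 -0.48  0.84] Fd [-0.74 -0.4   0.84] w 0.0233 q [ 0.14   0.764 -0.478  1.993  1.18   0.364  0.413]
-> r [ 0.004 -0.005  0.002] d [-0.04 -2.75  4.34] q [ 0.12  0.69 -0.44  2.11  1.26  0.31  0.3 ] err 0.0 0.0
-> r [ 0.109 -0.005  0.002] d [  0.   -19.63   1.51] q [ 0.46  0.48 -0.9   1.96  0.6   0.78  0.94] err 0.0 0.0
```

{"name": "arm_command", "arguments": {"moves": [{"rx":0,"ry":0,"rz":0,"x":0,"y":-0.35,"z":1.2,"gripper":-0.45},{"rx":0,"ry":0,"rz":0,"x":0,"y":-0.9,"z":2.6,"gripper":-0.45},{"rx":0,"ry":0,"rz":0,"x":0,"y":-2.2,"z":4.3,"gripper":-1},{"rx":0,"ry":0,"rz":0,"x":0,"y":-5,"z":4.8,"gripper":-1},{"rx":0,"ry":0,"rz":0,"x":0,"y":-9,"z":4.2,"gripper":-1}]}}

```text
clock: 14.92
position: [0.5411, 0.0541, 0.0871]
tool_rot: [-1.849, -0.002, 1.692]
force: [3.3, -0.8, 0.7]
grip_width: 0.0003
```

```bash
python3 -c "
from tgt import *
st();go(-.05,-.05,.24,6);go(.035,-.115,.15,4);go(.035,-.115,.08,4)
p,d=bot.grab_frame('scene'); save('scene9c',cv2.resize(p[150:300,250:400],None,fx=4,fy=4,interpolation=2))
W=world('scene',d); S=W[150:245,260:330].reshape(-1,3); dd=d[150:245,260:330].ravel()
from scipy.optimize import least_squares
c0=dock([.042,.0,0])
k=(dd>0)&(S[:,2]>.06)&(S[:,2]<.14)&(np.hypot(S[:,0]-c0[0]+0,S[:,1]-c0[1])<.043)&(S[:,0]>c0[0]-.005); s=S[k]
f=least_squares(lambda c:np.hypot(s[:,0]-c[0],s[:,1]-c[1])-.033,c0[:2],loss='soft_l1',f_scale=.003); print(len(s),todock([*f.x,0]).round(4))
P_=p.astype(int); g=(P_[...,1]>100)&(P_[...,1]>P_[...,0]*1.6)&(P_[...,1]>P_[...,2]*1.4)&(d>0)
q=W[g]; q=q[(q[:,2]>.03)&(q[:,2]<.08)]; print('key',np.median(q,0).round(4),len(q),np.percentile(q[:,2],[10,50,90]).round(4))
"
```

```text
14.92 pos [0.5411 0.0541 0.0871] rot [-1.849 -0.002  1.692] dock [-0.0791  0.0007  0.0871] F [ 3.3  -0.77  0.69] Fd [ 3.18 -1.17  0.69] w 0.0003 q [ 0.217  0.573 -0.572  2.14   1.012  0.389  0.526]
-> r [ 0.173 -0.003  0.001] d [ -5.04 -13.91  -7.01] q [ 0.53  0.51 -0.9   1.78  0.5   0.98  1.14] err 0.0 0.0
-> r [ 0.208 -0.003  0.002] d [-11.53  -2.93 -12.73] q [ 0.47  0.76 -0.79  1.58  0.63  0.99  1.2 ] err 0.0 0.0
-> r [ 0.208 -0.003  0.002] d [-11.55   3.8  -10.81] q [ 0.44  0.84 -0.73  1.62  0.7   0.88  1.14] err 0.0 0.0
307 [0.0411 0.0003 0.    ]
key [ 0.6714 -0.0488  0.0678] 54 [0.0629 0.0678 0.0705]
```

View pics/scene9c.png

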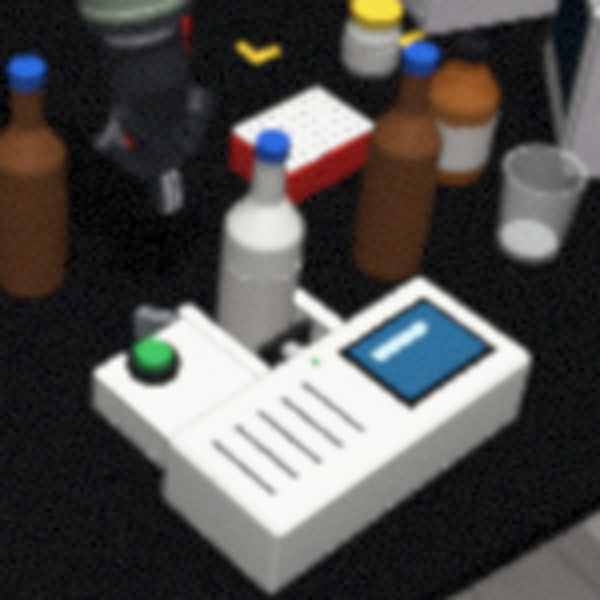

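{"name": "arm_command", "arguments": {"moves": [{"rx":0.04,"ry":0,"rz":0,"x":0,"y":-4,"z":-1.5,"gripper":-1},{"rx":0.08,"ry":0,"rz":0,"x":0,"y":-8,"z":-3,"gripper":-1},{"rx":0.12,"ry":0,"rz":0,"x":-2,"y":-11,"z":-4,"gripper":-1},{"rx":0.16,"ry":0,"rz":0,"x":-5.5,"y":-12,"z":-4.5,"gripper":-1},{"rx":0.2,"ry":0,"rz":0,"x":-9,"y":-12,"z":-5,"gripper":-1}]}}

```text
clock: 15.38
position: [0.5711, -0.035, 0.2222]
tool_rot: [-1.658, -0.001, 1.69]
force: [0.5, -0.3, -0.0]
grip_width: -0.0001
```

```bash
cat >> tgt.py <<'E'
def gow(x,th,z,y=-.0475,xx=.669):
    t=todock([xx,y,z]); go(t[0],t[1],z,th)
E
python3 -c "
from tgt import *
st();gow(0,4,.16)"
```

```text
15.38 pos [ 0.5711 -0.035   0.2222] rot [-1.658e+00 -1.000e-03  1.690e+00] dock [-0.0603 -0.0914  0.2222] F [ 0.52 -0.32 -0.05] Fd [ 0.48 -0.38 -0.05] w -0.0001 q [ 0.59   0.531 -0.877  1.795  0.504  0.956  1.207]
-> r [ 0.018 -0.004  0.001] d [-2.42  7.03 -8.99] q [ 0.47  0.75 -0.78  1.57  0.61  1.    1.21] err 0.0 0.0
```

{"name": "arm_command", "arguments": {"moves": [{"rx":0.02,"ry":0,"rz":0,"x":-2.4,"y":0.5,"z":-3,"gripper":-1},{"rx":0.02,"ry":0,"rz":0,"x":-2.4,"y":2.5,"z":-6,"gripper":-1},{"rx":0.02,"ry":0,"rz":0,"x":-2.4,"y":5,"z":-8.5,"gripper":-1},{"rx":0.02,"ry":0,"rz":0,"x":-2.4,"y":7,"z":-9,"gripper":-1},{"rx":0.02,"ry":0,"rz":0,"x":-2.4,"y":7,"z":-9,"gripper":-1}]}}

```text
clock: 15.8
position: [0.6669, -0.0461, 0.151]
tool_rot: [-1.63, -0.003, 1.689]
force: [-0.8, -0.3, 0.5]
grip_width: 0.0
```

```bash
python3 -c "
from tgt import *
st();gow(0,4,.08)"
```

```text
15.8 pos [ 0.6669 -0.0461  0.151 ] rot [-1.63  -0.003  1.689] dock [ 0.0335 -0.1141  0.151 ] F [-0.83 -0.35  0.5 ] Fd [-0.86 -0.24  0.5 ] w 0.0 q [ 0.466  0.761 -0.777  1.574  0.61   0.998  1.207]
-> r [-0.011 -0.005  0.003] d [-0.19  7.1   0.23] q [ 0.44  0.84 -0.72  1.62  0.69  0.87  1.15] err 0.0 0.0
```

{"name": "arm_command", "arguments": {"moves": [{"rx":0,"ry":0,"rz":0,"x":-0.1,"y":2.5,"z":0,"gripper":-1},{"rx":0,"ry":0,"rz":0,"x":-0.15,"y":4.8,"z":0.1,"gripper":-1},{"rx":0,"ry":0,"rz":0,"x":-0.15,"y":6.5,"z":0.2,"gripper":-1},{"rx":0,"ry":0,"rz":0,"x":-0.15,"y":7.2,"z":0.2,"gripper":-1},{"rx":0,"ry":0,"rz":0,"x":-0.15,"y":7.2,"z":0.2,"gripper":-1}]}}

```text
clock: 16.22
position: [0.6692, -0.0476, 0.0828]
tool_rot: [-1.632, -0.002, 1.689]
force: [-0.7, 0.3, 0.2]
grip_width: 0.0002
```

```bash
python3 -c "
from tgt import *
st();gow(0,4,.068)
for n in ['scene','top','wrist']:
  p,d=bot.grab_frame(n); save(n+'10',p); np.save(n+'10.npy',d)
  if n=='scene': save('scene10c',cv2.resize(p[150:300,250:400],None,fx=4,fy=4,interpolation=2))
"
```

```text
16.22 pos [ 0.6692 -0.0476  0.0828] rot [-1.632 -0.002  1.689] dock [ 0.0355 -0.116   0.0828] F [-0.74  0.34  0.16] Fd [-0.7   0.43  0.16] w 0.0002 q [ 0.438  0.841 -0.726  1.609  0.682  0.892  1.156]
-> r [-0.008 -0.005  0.002] d [0.01 1.47 0.11] q [ 0.43  0.85 -0.71  1.63  0.7   0.86  1.14] err 0.0 0.0
```

View pics/scene10c.png

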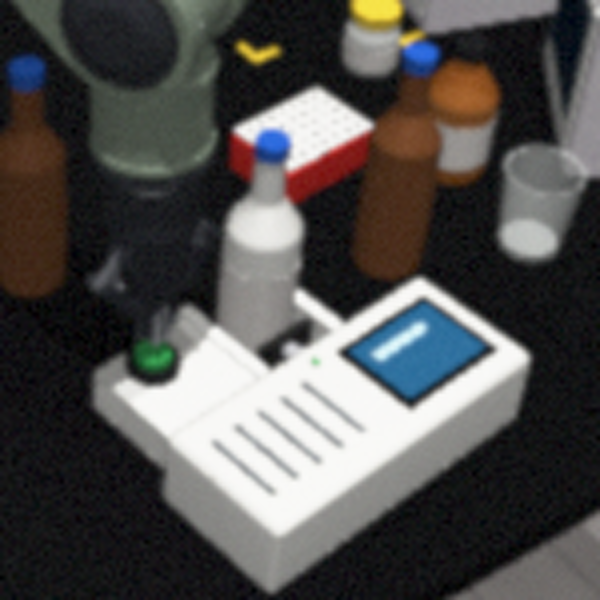

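View pics/wrist10.png

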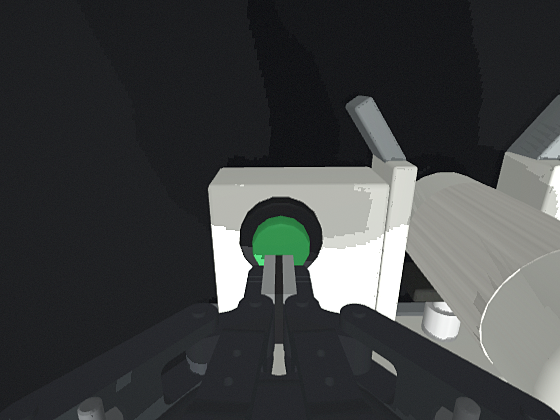

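{"name": "arm_command", "arguments": {"moves": [{"rx":0,"ry":0,"rz":0,"x":0,"y":0.4,"z":0.02,"gripper":-1},{"rx":0,"ry":0,"rz":0,"x":0,"y":0.8,"z":0.05,"gripper":-1},{"rx":0,"ry":0,"rz":0,"x":0,"y":1.2,"z":0.08,"gripper":-1},{"rx":0,"ry":0,"rz":0,"x":0,"y":1.4,"z":0.09,"gripper":-1},{"rx":0,"ry":0,"rz":0,"x":0,"y":1.5,"z":0.1,"gripper":-1}]}}

```text
clock: 16.78
position: [0.6696, -0.0475, 0.0676]
tool_rot: [-1.633, -0.003, 1.689]
force: [-1.3, 0.4, -0.2]
grip_width: -0.0001
```

```bash
python3 -c "
from tgt import *
st()"
```

```text
16.78 pos [ 0.6696 -0.0475  0.0676] rot [-1.633 -0.003  1.689] dock [ 0.0359 -0.1158  0.0676] F [-1.31  0.45 -0.2 ] Fd [-1.24  0.6  -0.2 ] w -0.0001 q [ 0.431  0.86  -0.714  1.614  0.698  0.869  1.145]
```

{"name": "arm_command", "arguments": {"moves": [{"rx":0,"ry":0,"rz":0,"x":0,"y":0.1,"z":0.006,"gripper":-1},{"rx":0,"ry":0,"rz":0,"x":0,"y":0.2,"z":0.012,"gripper":-1},{"rx":0,"ry":0,"rz":0,"x":0,"y":0.3,"z":0.02,"gripper":-1}]}}

```text
clock: 17.03
position: [0.6697, -0.0474, 0.0651]
tool_rot: [-1.633, -0.003, 1.689]
force: [-3.1, -0.2, 3.7]
grip_width: 0.0
```

{"name": "arm_command", "arguments": {"moves": [{"rx":0,"ry":0,"rz":0,"x":0,"y":0.1,"z":0.006,"gripper":-1},{"rx":0,"ry":0,"rz":0,"x":0,"y":0.2,"z":0.012,"gripper":-1}]}}

```text
clock: 17.2
position: [0.6697, -0.0474, 0.0631]
tool_rot: [-1.633, -0.003, 1.689]
force: [-3.4, -0.9, 3.7]
grip_width: 0.0
```

{"name": "arm_command", "arguments": {"moves": [{"rx":0,"ry":0,"rz":0,"x":0,"y":0.1,"z":0.006,"gripper":-1},{"rx":0,"ry":0,"rz":0,"x":0,"y":0.2,"z":0.012,"gripper":-1}]}}

```text
clock: 17.37
position: [0.6698, -0.0475, 0.0612]
tool_rot: [-1.634, -0.003, 1.689]
force: [-5.2, -1.3, 15.6]
grip_width: 0.0
```

{"name": "arm_command", "arguments": {"moves": [{"rx":0,"ry":0,"rz":0,"x":0,"y":0.05,"z":0.003,"gripper":-1},{"rx":0,"ry":0,"rz":0,"x":0,"y":0.1,"z":0.006,"gripper":-1}]}}

```text
clock: 17.53
position: [0.6699, -0.0474, 0.061]
tool_rot: [-1.634, -0.002, 1.689]
force: [-10.1, -1.1, 24.3]
grip_width: -0.0
```

```bash
python3 -c "
from tgt import *
p,d=bot.grab_frame('wrist'); save('wrist11',p); save('wrist11c',cv2.resize(p[140:320,190:390],None,fx=3.3,fy=3.3))
s=bot.observe(); T=np.eye(4);T[:3,:3]=E(s['tool_rot']).as_matrix();T[:3,3]=s['position']
W=world('wrist',d,T); P_=p.astype(int); g=(P_[...,1]>60)&(P_[...,1]>P_[...,0]*1.6)&(P_[...,1]>P_[...,2]*1.4)&(d>0)
print(g.sum(),np.percentile(W[g][:,2],[5,25,50,75,95]).round(4)); st()
d0=np.load('wrist10.npy')
"
```

```text
1306 [0.057  0.0589 0.0597 0.0602 0.061 ]
17.58 pos [ 0.6699 -0.0474  0.061 ] rot [-1.634 -0.002  1.689] dock [ 0.0362 -0.1158  0.061 ] F [-10.42  -1.46  21.22] Fd [-10.52  -0.17  21.22] w -0.0002 q [ 0.427  0.868 -0.708  1.617  0.706  0.858  1.138]
```

View pics/wrist11c.png

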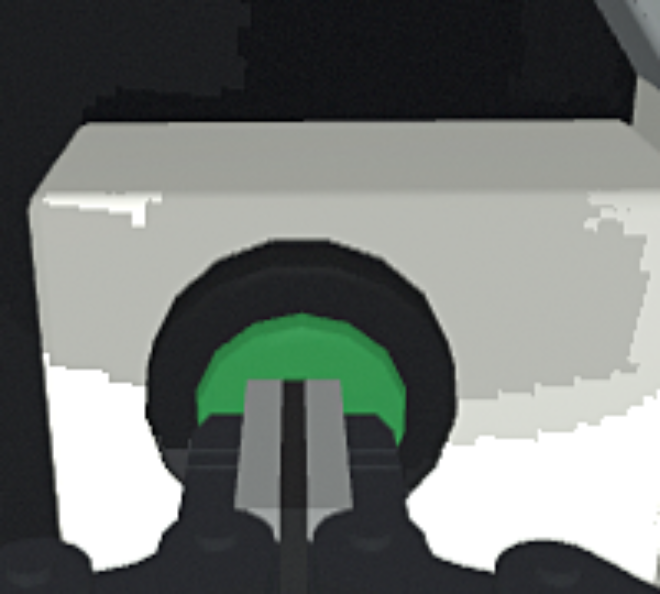

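{"name": "arm_command", "arguments": {"moves": [{"rx":0,"ry":0,"rz":0,"x":0,"y":-0.3,"z":-0.02,"gripper":-1},{"rx":0,"ry":0,"rz":0,"x":0,"y":-1.5,"z":-0.1,"gripper":-1},{"rx":0,"ry":0,"rz":0,"x":0,"y":-4,"z":-0.2,"gripper":-1},{"rx":0,"ry":0,"rz":0,"x":0,"y":-7,"z":-0.3,"gripper":-1},{"rx":0,"ry":0,"rz":0,"x":-1,"y":-10,"z":-0.3,"gripper":-1}]}}

```text
clock: 18.0
position: [0.6675, -0.0557, 0.1617]
tool_rot: [-1.634, -0.004, 1.692]
force: [-0.3, 0.2, 0.5]
grip_width: 0.0001
```

{"name": "arm_command", "arguments": {"moves": [{"rx":0,"ry":0,"rz":0,"x":0,"y":-3,"z":0,"gripper":-1},{"rx":0,"ry":0,"rz":0,"x":0,"y":-6,"z":0,"gripper":-1},{"rx":0,"ry":0,"rz":0,"x":0,"y":-8,"z":0,"gripper":-1},{"rx":0,"ry":0,"rz":0,"x":0,"y":-8,"z":0,"gripper":-1},{"rx":0,"ry":0,"rz":0,"x":0,"y":-8,"z":0,"gripper":-1}]}}

```text
clock: 18.42
position: [0.6632, -0.0588, 0.2414]
tool_rot: [-1.636, -0.002, 1.689]
force: [0.1, 1.1, -1.1]
grip_width: 0.0
```

```bash
python3 -c "
from tgt import *
st()
for n in ['scene','top']:
  p,d=bot.grab_frame(n); save(n+'12',p)
  W=world(n,d); P_=p.astype(int); g=(P_[...,1]>100)&(P_[...,1]>P_[...,0]*1.6)&(P_[...,1]>P_[...,2]*1.4)&(d>0)
  q=W[g]; q=q[(q[:,2]>.03)&(q[:,2]<.08)]; print('key',np.median(q,0).round(4),len(q))
  if n=='scene': save('scene12c',cv2.resize(p[120:300,210:410],None,fx=3.3,fy=3.3,interpolation=2))
"
```

```text
18.42 pos [ 0.6632 -0.0588  0.2414] rot [-1.636 -0.002  1.689] dock [ 0.0282 -0.1264  0.2414] F [ 0.13  1.06 -1.07] Fd [ 0.26  1.04 -1.07] w 0.0 q [ 0.517  0.664 -0.832  1.503  0.528  1.139  1.287]
key [ 0.6717 -0.0481  0.0673] 55
key [ 0.6629 -0.041   0.0662] 51
```

View pics/scene12c.png

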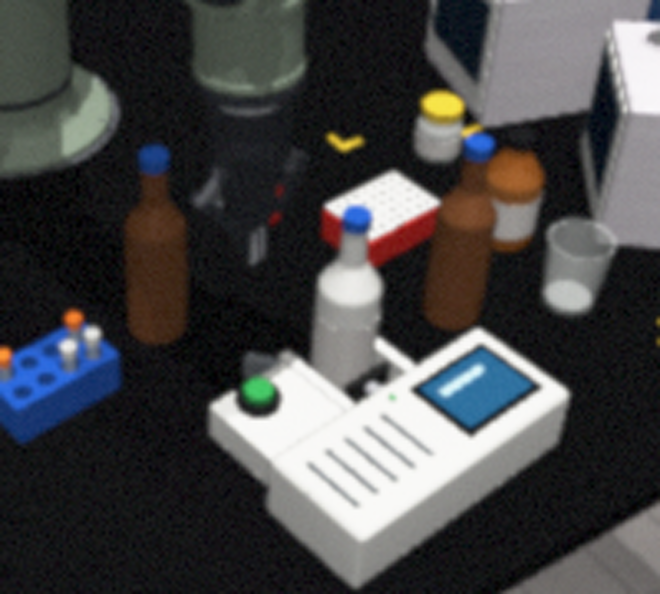

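View pics/top12.png

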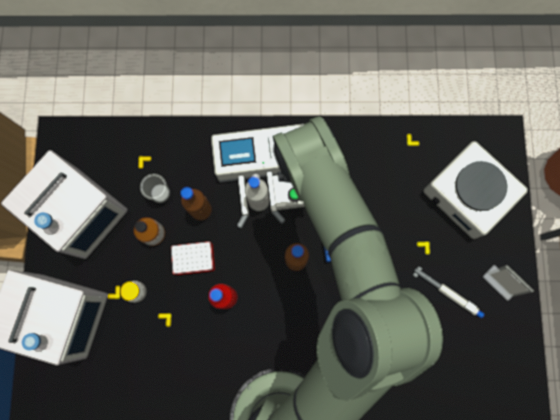

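The pictures show the bottle standing in the channel, the key back up at 67 mm, the other things unmoved, and the robot clear of everything.

```bash
python3 -c "
from h import *
print(bot.job_done()); st()"
```

```text
the job is handed in; nothing more can be done
None
the job is handed in; nothing more can be done
```

The job is done and handed in at about 18.5 s: the bottle is loaded, pressed onto the pad and released, and the load key was pressed and let go.

- **Sliding:** I pushed the white, blue-capped bottle with both fingertips at the bottom, a little above the bench. It took about 5 N and the bottle stayed upright in every picture.
- **Pressing on the pad:** The bottle met the pad with its centre near the dock's x 41 mm. I held it for about 1.3 s with 14.6–15.5 N at the wrist, about 10 N more than sliding took. From how far the bottle moved after touch, I estimate no more than about 12 N on the pad.
- **A first, weaker press:** My first press also pushed down on the bottle with about 7 N, which added friction and likely left less than 10 N on the pad. I eased the tool up before the 1.3 s hold.
- **Load key:** It reached its hard stop at about 60–61 mm, from about 67 mm up. The force peaked at about 24 N there, well above the roughly 5 N the spring needs.
- **Last checks:** The bottle stood upright and free in the channel, and the key was back up at about 67 mm. The bystanders in view looked unmoved. The arm hid most of the tube rack in the last top picture, but it looked in place in the scene picture. The robot was touching nothing.
- **Disagreement:** In that last top picture the measured key position was about 7–9 mm off the scene camera's. The arm partly covered the key there, so I put it down to that.

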